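# Catch the kiln lid and lower it shut

## Robot

A 7-joint arm with a two-finger parallel gripper is mounted at the origin on the work surface. World frame = base frame: x ahead of the robot, y to its left, z up, the work surface at z = 0. Lengths are in m, angles in degrees, forces in N, time in s.
With the tool pointing down it reaches from about 0.425 to 0.875 m from the base axis. Payload 4.7 kg.
Tool frame: the origin (TCP) lies on the mounting face of the last link; the fingertips stand 182 mm ahead of it and the grasp point (between the pads) lies 164 mm ahead of it; z points along the fingers, y is the direction in which the jaws open and shut (so a half turn about z gives the same grasp; the last joint's range is limited). The gripper opens to 87 mm and grips with 3 to 60 N. Pads are 19 mm wide; open, the fingers measure 117 mm over their backs; the gripper's body (75 mm by 190 mm) begins 51 mm behind the grasp point.
Start: joints at [68.589, 18.392, -4.016, 83.108, 1.295, 78.541, -3.26], TCP at [0.246, -0.602, 0.405] pointing down, gripper open.
Joint ranges: [-163.93, 163.93], [-17.29, 119.83], [-79.2, 71.16], [3.27, 140.29], [-89.18, 269.18], [5.43, 117.66], [-154.24, 154.24]. Speed limits (degrees/s): [147.25, 147.25, 180, 180, 180, 180, 180].

## Interface

Orientations are given as [roll, pitch, yaw] about the fixed x, y, z axes, in that order (R = Rz(yaw) Ry(pitch) Rx(roll)).
In Python, from cell import env, optics, job gives the robot as it stands.
- The arm moves only by the tool apply_moves, never from a script. Its argument "plan" is a list of rows, each a list of 2 entries, a list of its own where there are three numbers: the shift along the tool's x, y, z in cm, then the turn about the tool's z in degrees. A call has 1 to 20 rows; each row shifts and turns the commanded pose from where the row before left it, along the tool's axes as they then stand; what a row does not reach is not made up. A row lasts 1/12 s, in which the tool goes at most 41.7 mm and 7.16 degrees, less where a joint would pass 70% of its speed; a pose out of reach is approached as far as the arm can. A call is refused whole if a number of a shift passes 4.17 or a number of a turn 7.16, either way. A call with a gripper value outside its range is refused whole. "gripper" is the opening, from -1 (shut) to 1 (fully open), set as the call begins (left out, the last holds). The fingers move at their own pace and stop on an object; "force" is the grip in N (left out, the last holds). Time passes only in rows, so rows that do not move let the fingers close. It gives the time, the measured TCP pose, the force and the opening at its end, in the units of the state.
- env.get_obs(): the state, without advancing time (a new reading comes with each control period).
- optics.read_camera(name): name is "scene" or "side" or "wrist"; returns (picture, depth): 400x640x3 uint8, red, green, blue; 400x640 float32, m along the optical axis (not along the pixel's ray), 0 where there is no reading.
- optics.camera_info(name): a dict with "fx", "fy", "cx", "cy" (pixels), "R" (3x3) and "t" (3): a world point X has camera coordinates R X + t. Camera axes: x right, y down, z forward; pixel columns grow to the right and rows downward; lengths in m; the calibration is good to about 2 mm. The wrist camera is an equidistant fisheye: a pixel r from the principal point sees the ray r / f radians off the axis. A picture is of the moment at which its call begins: read the wrist's pose just before it. camera_info takes no time and is no camera call; for the wrist camera it gives the pose at the moment of the call.
- job.sign_off(): hands the job in, once; it reports no verdict.
The state is a dict: "time_s": time; "qpos": joint angles; "joint_velocities": joint speeds; "effort": joint torques, N m; "tool_pos": TCP position; "tool_rot": TCP orientation; "force": force on the tool from outside, world axes, zero at the start; "wrist_torque": the same for the moment, N m; "grip_width": finger opening in m.
Only numpy, scipy, OpenCV 4.12 (cv2) and the standard library are available. Lean on these libraries where they do the work, as an engineer would, in place of code of your own. Each camera call takes 0.05 s, during which the arm holds its last target.

## Task

The small test kiln on the bench is loaded and its lid stands open, leaning back. Nudge the lid forward by its bar handle with a finger until it tips, let it come down by itself for a moment, then catch the bar from below on the back of the finger while the lid is still well open and lower it slowly until it is fully shut, with no drop or bang, because the fibre lid cracks. Handle the lid lightly, without gripping it or pressing hard, leave the other things where they are, and take the hand away at the end.

Things in the scene. Friction and masses are not known exactly. Their poses are not given: they have to be found in the camera images.
- kiln: Bench-top test kiln, fixed: a steel case 200 mm deep (own x), 250 mm wide (own y), 92 mm high without the lid. Origin: centre of its underside on the bench. Own -x points out of the front (where the bar handle comes down), +x to the hinge at the rear, z up. A grey control box, 150 x 66 mm and 96 mm high, stands against its -y flank.
- hinge (a point): Middle of the lid's hinge line, on the kiln's upper rear edge, 93 mm above the bench and 100 mm behind the kiln's origin; the line runs along the kiln's y. The lid is a steel-clad slab 200 mm deep, 250 mm wide and 45 mm thick, about 0.9 kg.
- kiln_lid (a joint): Lid angle, rad: 0 shut (flat), 1.57 upright, 1.75 its stop (leaning back). Above about 1.34 (its balance) it sinks back to the stop, below it comes down by itself, slowed by a hinge damper (1.8 N m s/rad): from 1.15 it is at 0.8 after 2.0 to 2.6 s and shut after 3.9 to 5 s, landing at over 0.4 rad/s, too hard for the lid. Moving it by the bar takes 2 to 6 N.
- lid_bar (a point): Centre of the lid's bar handle: a black bar 12 mm thick, 124 mm long, parallel to the hinge, on two 9 mm posts 52 mm either side of this point, standing 38 mm off the lid's front edge (32 mm free between). It circles the hinge line at 239 mm, 0.094 rad above the lid angle; with the lid shut it is 138 mm in front of the kiln's origin, 115.5 mm above the bench.
- block_a_c (a point): an amber cast-glass block, 62 x 62 mm and 58 mm tall, dark foot, ruled lozenges on its sides, standing loose on the bench out in front of the kiln; this point is its centre. A bystander: leave it alone
- block_b_c (a point): a sea-green cast-glass block of the same size, 62 x 62 x 58 mm, standing on the lapping plate at the left; this point is its centre. A bystander: leave it alone
- tile_l_c (a point): an amber glass tile, 70 x 70 x 16 mm, lying on the shelf inside the kiln, its top 28 mm below the rim; this point is its centre. A bystander: leave it alone
- tile_r_c (a point): a green glass tile, 70 x 70 x 16 mm, lying on the shelf inside the kiln, its top 28 mm below the rim; this point is its centre. A bystander: leave it alone
- cup_c (a point): a black plastic cup, 76 mm across, 85 mm tall; this point is its centre. A bystander: leave it alone
- diamond_pad_c (a point): a blue diamond hand pad, 90 x 55 mm, 22 mm thick, lying on the bench; this point is its centre. A bystander: leave it alone
- grit_jar_c (a point): a jar of grit with white cap, 64 mm across, 85 mm tall; this point is its centre. A bystander: leave it alone
- brush_grip (a point): the handle of a brush that lies on the bench. A bystander: leave it alone

How it is judged (in metres and radians):
On the way, in this order (a step that is already met when the one before it is completed fails the run):
1. the lid has been tipped past its balance and comes down by itself, touched by nothing (value of joint kiln_lid between 0.45 and 1.32 rad and velocity of joint kiln_lid below -0.02 rad/s and contact force between anything else and kiln_lid below 0.1 N), for 0.25 s.
2. the lid is caught and borne by the fingers while still at least 0.3 rad (17 degrees) open (value of joint kiln_lid between 0.3 and 1.3 rad and contact force between the fingers and kiln_lid above 1 N), for 0.2 s.
At the end, for the whole second after the job is handed in: The lid is fully shut (within 0.02 rad) and at rest, and every bystander is within 12 mm of where it stood (value of joint kiln_lid below 0.02 rad and velocity of joint kiln_lid between -0.05 and 0.05 rad/s and not (distance of block_a_c from where it was at the start of the episode above 0.012 m) and not (distance of block_b_c from where it was at the start of the episode above 0.012 m) and not (distance of tile_l_c from where it was at the start of the episode above 0.012 m) and not (distance of tile_r_c from where it was at the start of the episode above 0.012 m) and not (distance of cup_c from where it was at the start of the episode above 0.012 m) and not (distance of diamond_pad_c from where it was at the start of the episode above 0.012 m) and not (distance of grit_jar_c from where it was at the start of the episode above 0.012 m) and not (distance of brush_grip from where it was at the start of the episode above 0.012 m)); the robot touches nothing.
It fails at once if the lid comes down faster than 0.3 rad/s (about 7 cm/s at the handle) in the last 3 cm of the handle's way (below 0.12 rad): dropped or banged shut. The last 3 mm do not count (value of joint kiln_lid between 0.013 and 0.12 rad and velocity of joint kiln_lid below -0.3 rad/s).
It fails at once if the lid or the kiln is gripped or pressed with more than 18 N (contact force between any of the fingers, the arm and kiln above 18 N).
It fails at once if a bystander is lifted, carried or knocked more than 12 mm from its place (distance of any of block_a_c, block_b_c, tile_l_c, tile_r_c, cup_c, diamond_pad_c, grit_jar_c, brush_grip from where it was at the start of the episode above 0.012 m).
It also fails if it takes over 53 s, if anything falls off the work surface, if the arm or the gripper's body presses on something with over 40 N, if the wrist force passes 120 N, or if a joint passes its speed limit or range.

## Working session

There is one attempt and no reset: what is moved stays moved. The work goes in short steps, Python scripts to look and compute and a tool call to move; the robot and the scene stay as the last step left them, time stands still between calls to the robot, and variables do not carry over. Pictures are saved under pics/ and viewed, and the job is handed in when it is done.

Besides the shell and the picture viewer there is one more tool, called after ">>>" as name([rows], argument=value, ...), one row to a line, values as JSON. apply_moves: Moves the arm, as the interface text tells. Its arguments: {"type":"object","properties":{"plan":{"type":"array"},"gripper":{"type":"number"},"force":{"type":"number"}},"required":["plan"]}

I'll start by looking at the scene.

```bash
ls -la && mkdir -p pics && python3 - <<'E'
from cell import env, optics, job
import cv2, numpy as np
o=env.get_obs()
for k,v in o.items(): print(k,np.round(v,4))
for n in ["scene","side","wrist"]:
    im,d=optics.read_camera(n)
    cv2.imwrite(f"pics/{n}0.png",im[:,:,::-1])
    np.save(f"pics/{n}0_d.npy",d)
    ci=optics.camera_info(n)
    print(n,{k:np.round(v,4).tolist() for k,v in ci.items()})
E
```

```text
total 12
drwxr-xr-x  3 agent agent 4096 Dec  5 18:21 .
drwxr-xr-x 23 root  root  4096 Dec  5 18:21 ..
drwxr-xr-x  2 agent agent 4096 Dec  5 18:21 pics
time_s 0.0
qpos [68.5889 18.4415 -4.0155 83.175   1.2956 78.5415 -3.2613]
joint_velocities [ 0.0055  0.0793  0.0444  0.0105 -0.0337 -0.0092 -0.0697]
effort [ 3.00000e-04 -4.91297e+01 -4.03800e-01 -3.12525e+01 -6.41000e-02
  4.40000e-02  2.00000e-04]
tool_pos [ 0.2457 -0.6016  0.4036]
tool_rot [-1.798872e+02  6.400000e-03  2.221960e+01]
force [-0.6432 -1.0729 -0.3132]
wrist_torque [-0.0102 -0.019  -0.0734]
grip_width 0.0871
scene {'fx': 462.7461, 'fy': 462.7461, 'cx': 316.7165, 'cy': 207.7047, 'R': [[0.7373, 0.6755, 0.0012], [0.4589, -0.4996, -0.7347], [-0.4957, 0.5423, -0.6784]], 't': [-0.403, -0.1655, 1.6985]}
side {'fx': 374.2522, 'fy': 374.2522, 'cx': 319.1839, 'cy': 195.3564, 'R': [[0.0088, 0.9999, 0.0135], [0.6225, 0.0051, -0.7826], [-0.7826, 0.0153, -0.6224]], 't': [-0.0056, -0.2395, 1.4547]}
wrist {'fx': 309.7069, 'fy': 309.7069, 'cx': 319.2837, 'cy': 200.4159, 'R': [[0.3788, -0.9255, -0.002], [-0.8815, -0.3614, 0.3038], [-0.2819, -0.1134, -0.9527]], 't': [-0.6479, -0.0379, 0.3921]}
```

View pics/scene0.png

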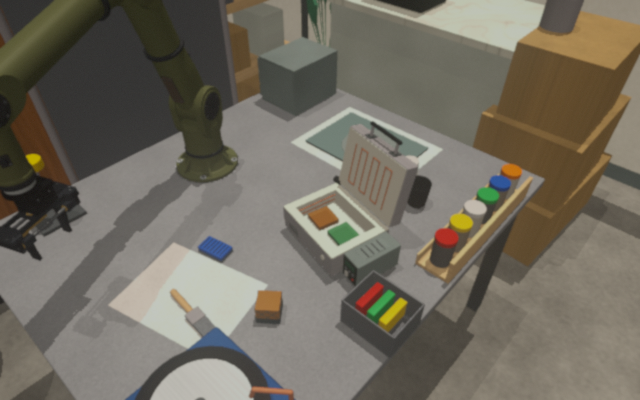

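View pics/side0.png

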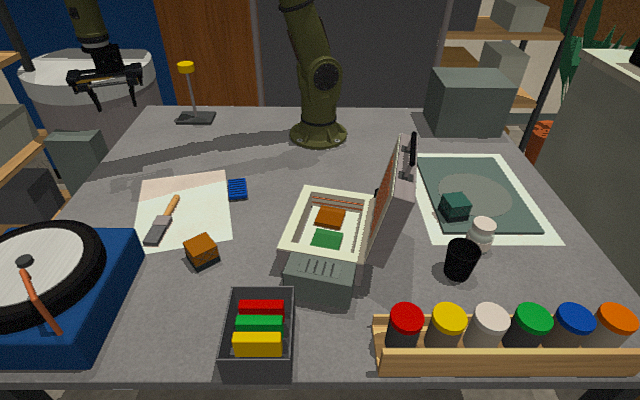

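View pics/wrist0.png

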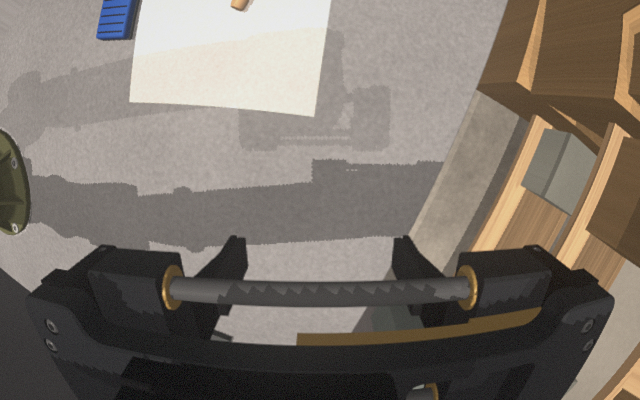

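```bash
python3 - <<'E'
import cv2
a=cv2.imread("pics/side0.png")[20:130,40:180]
b=cv2.imread("pics/scene0.png")[120:270,0:160]
a=cv2.resize(a,None,fx=5,fy=5,interpolation=cv2.INTER_CUBIC)
b=cv2.resize(b,None,fx=4,fy=4,interpolation=cv2.INTER_CUBIC)
cv2.imwrite("pics/side0_grip.png",a); cv2.imwrite("pics/scene0_grip.png",b)
c=cv2.imread("pics/side0.png")[110:310,260:460]
cv2.imwrite("pics/side0_kiln.png",cv2.resize(c,(600,600),interpolation=cv2.INTER_CUBIC))
c=cv2.imread("pics/scene0.png")[100:300,270:450]
cv2.imwrite("pics/scene0_kiln.png",cv2.resize(c,(540,600),interpolation=cv2.INTER_CUBIC))
E
```

```text
(no output)
```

View pics/side0_grip.png

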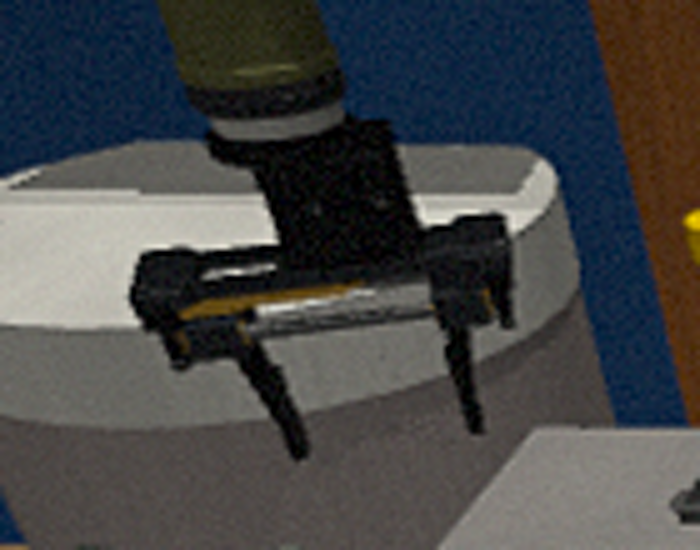

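View pics/scene0_grip.png

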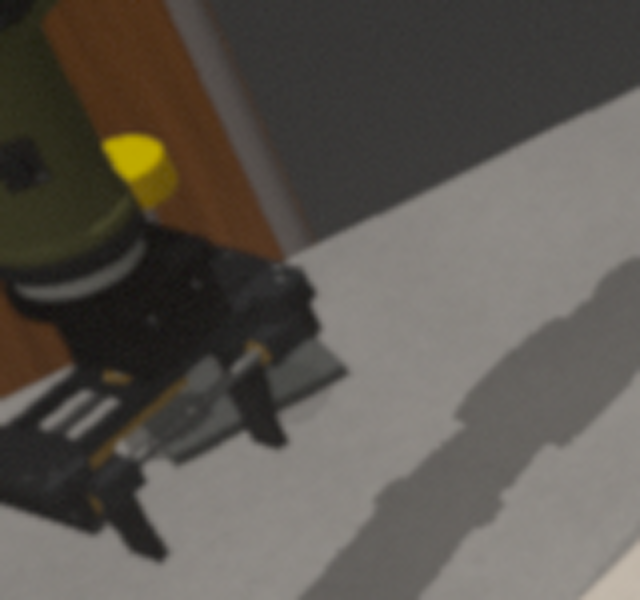

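View pics/side0_kiln.png

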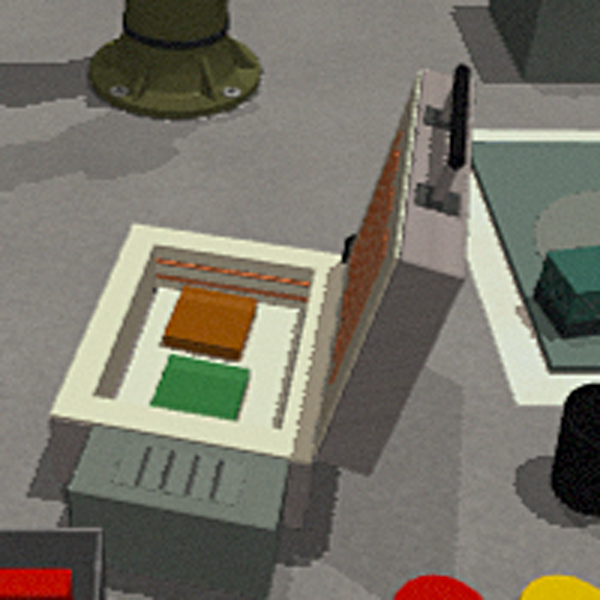

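View pics/scene0_kiln.png

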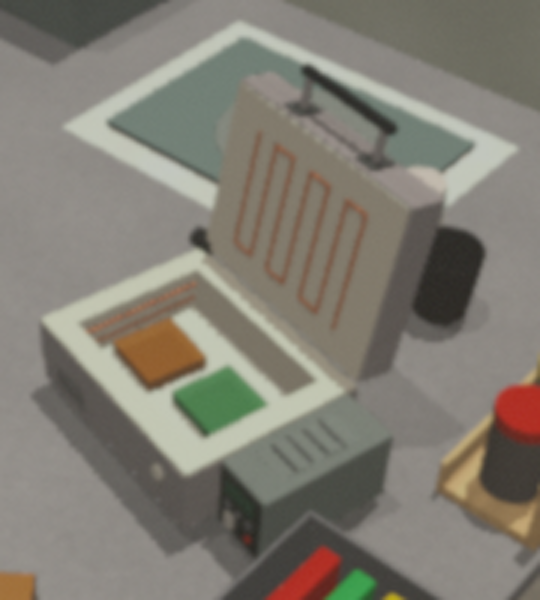

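```bash
cat > util.py <<'E'
import numpy as np, cv2
from cell import env, optics, job
def cloud(d,ci):
    h,w=d.shape
    u,v=np.meshgrid(np.arange(w),np.arange(h))
    p=np.stack([(u-ci["cx"])/ci["fx"]*d,(v-ci["cy"])/ci["fy"]*d,d],-1)
    R=np.array(ci["R"]);t=np.array(ci["t"])
    return (p-t)@R
def ray_z(uv,ci,z):
    R=np.array(ci["R"]);t=np.array(ci["t"])
    uv=np.atleast_2d(uv).astype(float)
    d=np.stack([(uv[:,0]-ci["cx"])/ci["fx"],(uv[:,1]-ci["cy"])/ci["fy"],np.ones(len(uv))],-1)@R
    c=-R.T@t
    return c+d*((z-c[2])/d[:,2])[:,None]
def proj(X,ci):
    R=np.array(ci["R"]);t=np.array(ci["t"])
    p=np.atleast_2d(X)@R.T+t
    return np.stack([p[:,0]/p[:,2]*ci["fx"]+ci["cx"],p[:,1]/p[:,2]*ci["fy"]+ci["cy"]],-1)
E
python3 - <<'E'
from util import *
for n in ["scene","side"]:
    im=cv2.imread(f"pics/{n}0.png"); d=np.load(f"pics/{n}0_d.npy"); ci=optics.camera_info(n)
    P=cloud(d,ci)
    roi=np.zeros(d.shape,bool)
    if n=="side": roi[170:290,260:400]=1
    else: roi[170:290,270:420]=1
    z=P[...,2]
    m=roi&(abs(z-0.092)<0.006)&(im.min(-1)>120)&(d>0)
    print(n,m.sum())
    pts=P[m][:,:2].astype(np.float32)
    # ray-cast onto the rim plane
    vv,uu=np.nonzero(m)
    q=ray_z(np.c_[uu,vv],ci,0.092)[:,:2].astype(np.float32)
    k=cv2.morphologyEx(m.astype(np.uint8),cv2.MORPH_OPEN,np.ones((2,2)))
    vv,uu=np.nonzero(k); q=ray_z(np.c_[uu,vv],ci,0.092)[:,:2].astype(np.float32)
    r=cv2.minAreaRect(q); print(r, cv2.boxPoints(r).round(4).tolist())
    print("depth z of rim", np.median(P[m][:,2]))
    out=im.copy(); out[k>0]=(0,0,255)
    cv2.imwrite(f"pics/{n}0_rim.png",cv2.resize(out[100:300,250:450],(600,600),interpolation=cv2.INTER_NEAREST))
    # bar: black pixels high up
    mb=(im.max(-1)<70)&(z>0.28)&(z<0.36)&(d>0)
    mb[:, :260]=0
    if n=="side": mb[:,480:]=0
    b=P[mb]; print("bar",mb.sum(), b.mean(0).round(4), b.min(0).round(3), b.max(0).round(3))
    vv,uu=np.nonzero(mb); print(uu.min(),uu.max(),vv.min(),vv.max())
E
```

```text
scene 1890
((0.6180051565170288, 0.0187530517578125), (0.20232585072517395, 0.2940048277378082), 76.9547348022461) [[0.4519999921321869, -0.04659999907016754], [0.7383999824523926, -0.11299999803304672], [0.7839999794960022, 0.08410000056028366], [0.4975999891757965, 0.15049999952316284]]
depth z of rim 0.09287343074697774
bar 100 [0.6397 0.179  0.3276] [0.577 0.164 0.321] [0.692 0.195 0.332]
371 401 123 144
side 2023
((0.5983113646507263, 0.027493789792060852), (0.1954016387462616, 0.24879707396030426), 76.39808654785156) [[0.4544000029563904, -0.03819999843835831], [0.6962000131607056, -0.09669999778270721], [0.7422000169754028, 0.09319999814033508], [0.5004000067710876, 0.1517000049352646]]
depth z of rim 0.09089211232106693
bar 4278 [-0.3824  0.2007  0.3182] [-0.877 -0.268  0.28 ] [0.748 0.829 0.36 ]
260 479 0 197
```

View pics/side0_rim.png

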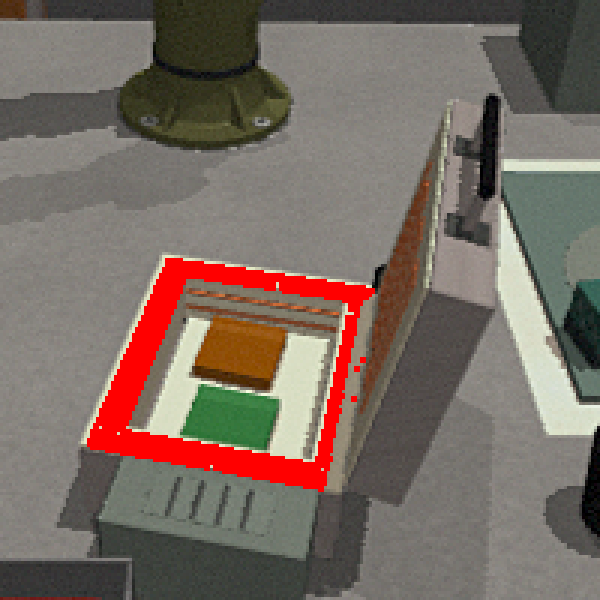

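View pics/scene0_rim.png

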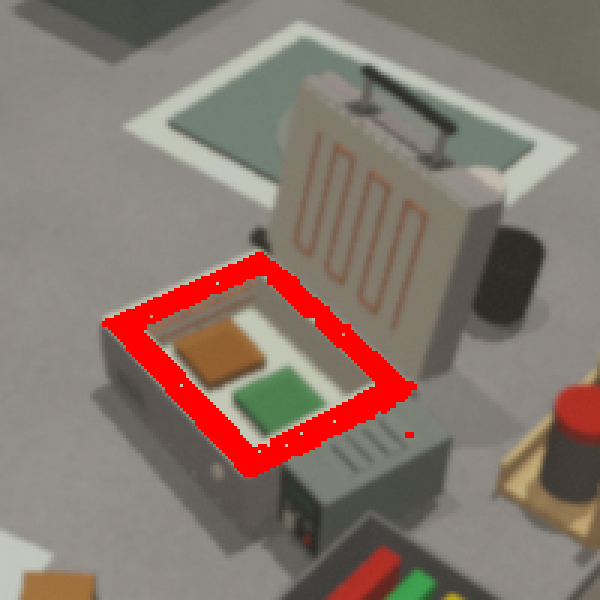

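```bash
python3 - <<'E'
from util import *
from scipy import ndimage
for n in ["scene","side"]:
    im=cv2.imread(f"pics/{n}0.png"); d=np.load(f"pics/{n}0_d.npy"); ci=optics.camera_info(n)
    P=cloud(d,ci); z=P[...,2]
    roi=np.zeros(d.shape,bool)
    if n=="side": roi[170:290,260:400]=1
    else: roi[170:290,270:420]=1
    m=roi&(abs(z-0.092)<0.008)&(im.min(-1)>105)&(d>0)
    k=cv2.morphologyEx(m.astype(np.uint8),cv2.MORPH_OPEN,np.ones((3,3)))
    l,nn=ndimage.label(k); k=l==1+np.argmax(ndimage.sum(k,l,range(1,nn+1)))
    vv,uu=np.nonzero(k); q=ray_z(np.c_[uu,vv],ci,0.092)[:,:2]
    for it in range(3):
        a=np.radians(76.6) if it==0 else a
        ex=np.array([np.cos(a),np.sin(a)]); ey=np.array([-np.sin(a),np.cos(a)])
        X=q@ex; Y=q@ey
        # front edge: min X in Y bins
        yb=np.linspace(np.percentile(Y,6),np.percentile(Y,94),30)
        f=np.array([[ (y0+y1)/2, X[(Y>=y0)&(Y<y1)].min()] for y0,y1 in zip(yb[:-1],yb[1:])])
        r=np.array([[ (y0+y1)/2, X[(Y>=y0)&(Y<y1)].max()] for y0,y1 in zip(yb[:-1],yb[1:])])
        xb=np.linspace(np.percentile(X,10),np.percentile(X,85),24)
        lo=np.array([[ (x0+x1)/2, Y[(X>=x0)&(X<x1)].min()] for x0,x1 in zip(xb[:-1],xb[1:])])
        hi=np.array([[ (x0+x1)/2, Y[(X>=x0)&(X<x1)].max()] for x0,x1 in zip(xb[:-1],xb[1:])])
        pf=np.polyfit(f[:,0],f[:,1],1); pr=np.polyfit(r[:,0],r[:,1],1); pl=np.polyfit(lo[:,0],lo[:,1],1); ph=np.polyfit(hi[:,0],hi[:,1],1)
        tilt=np.mean([-pf[0],ph[0],pl[0]]); 
        if it<2: a+= np.clip(np.mean([-pf[0],ph[0]]),-.05,.05)
    print(n,"yaw",np.degrees(a),"slopes f,r,lo,hi",[round(float(np.degrees(p[0])),2) for p in (pf,pr,pl,ph)])
    print(" X front",np.median(f[:,1]),"rear",np.median(r[:,1]),"Y lo",np.median(lo[:,1]),"hi",np.median(hi[:,1]))
    Xf=np.median(f[:,1]); Yc=(np.median(lo[:,1])+np.median(hi[:,1]))/2
    print(" centre from front edge:", (Xf+0.1)*ex+Yc*ey, "hi-based:", (Xf+.1)*ex+(np.median(hi[:,1])-.125)*ey)
E
```

```text
scene yaw 79.16570828987014 slopes f,r,lo,hi [-2.7, 4.77, 3.37, -2.7]
 X front 0.034716666805299085 rear 0.24142206094532137 Y lo -0.737433543460846 hi -0.4518566972975441
 centre from front edge: [0.60936811 0.02054037] hi-based: [0.59189677 0.02388405]
side yaw 82.32957795130822 slopes f,r,lo,hi [-14.28, 7.22, -28.15, -5.29]
 X front 0.007971311121448438 rear 0.20206969743092695 Y lo -0.7111373925544636 hi -0.4614617361740488
 centre from front edge: [0.59546492 0.02874912] hi-based: [0.59562564 0.02872747]
```

```bash
python3 - <<'E'
from util import *
from scipy import ndimage
cs={}
for n,roi_ in [("scene",(110,160,360,415)),("side",(125,170,400,425))]:
    im=cv2.imread(f"pics/{n}0.png"); d=np.load(f"pics/{n}0_d.npy"); ci=optics.camera_info(n)
    P=cloud(d,ci); z=P[...,2]
    r0,r1,c0,c1=roi_
    m=np.zeros(d.shape,bool); m[r0:r1,c0:c1]=1
    m&=(im.max(-1)<75)&(z>0.30)&(z<0.345)
    l,nn=ndimage.label(m); k=l==1+np.argmax(ndimage.sum(m,l,range(1,nn+1)))
    b=P[k]; 
    c=b.mean(0); u,s,vt=np.linalg.svd(b-c); dr=vt[0]*np.sign(-vt[0][0])
    t=(b-c)@dr
    cam=-np.array(ci["R"]).T@np.array(ci["t"])
    v=(cam-c)/np.linalg.norm(cam-c); v-=dr*(v@dr); v/=np.linalg.norm(v)
    ctr=c+dr*(t.min()+t.max())/2
    print(n,k.sum(),"c",c.round(4),"dir yaw of kiln y",np.degrees(np.arctan2(dr[1],dr[0])).round(2),"dz",dr[2].round(3),"len",(t.max()-t.min()).round(4),"mid",ctr.round(4),"axis guess (surface 5mm in)",(ctr-v*0.005).round(4))
    # rim pixel contours
    m=np.zeros(d.shape,bool); 
    if n=="side": m[170:290,260:400]=1
    else: m[170:290,270:420]=1
    m&=(abs(z-0.092)<0.008)&(im.min(-1)>105)&(d>0)
    k=cv2.morphologyEx(m.astype(np.uint8),cv2.MORPH_OPEN,np.ones((3,3)))
    l,nn=ndimage.label(k); k=(l==1+np.argmax(ndimage.sum(k,l,range(1,nn+1)))).astype(np.uint8)
    cnt=max(cv2.findContours(k,cv2.RETR_EXTERNAL,cv2.CHAIN_APPROX_NONE)[0],key=len)
    hull=cv2.convexHull(cnt)
    ap=cv2.approxPolyDP(hull,4,True)[:,0]
    w=ray_z(ap,ci,0.092)[:,:2]
    print(ap.tolist()); print(w.round(4).tolist())
    for i in range(len(w)):
        e=w[(i+1)%len(w)]-w[i]; print("  edge",np.linalg.norm(e).round(4),np.degrees(np.arctan2(e[1],e[0])).round(2))
E
```

```text
scene 119 c [0.6377 0.1796 0.3272] dir yaw of kiln y 167.06 dz -0.004 len 0.1206 mid [0.6328 0.1807 0.3272] axis guess (surface 5mm in) [0.6337 0.1843 0.3238]
[[284, 205], [337, 183], [385, 222], [389, 236], [362, 265], [330, 258]]
[[0.4482, -0.0386], [0.4981, 0.148], [0.7156, 0.1079], [0.7573, 0.0701], [0.7673, -0.0643], [0.6891, -0.1031]]
  edge 0.1932 75.01
  edge 0.2212 -10.44
  edge 0.0563 -42.25
  edge 0.1348 -85.73
  edge 0.0874 -153.63
  edge 0.2494 165.01
side 187 c [0.6394 0.1838 0.3251] dir yaw of kiln y 167.11 dz -0.018 len 0.1278 mid [0.6324 0.1854 0.325 ] axis guess (surface 5mm in) [0.6326 0.1861 0.3201]
[[304, 185], [374, 198], [363, 263], [351, 284], [337, 283], [278, 248]]
[[0.4544, -0.0418], [0.5105, 0.1464], [0.738, 0.0941], [0.7951, 0.0634], [0.7926, 0.0345], [0.6939, -0.0956]]
  edge 0.1964 73.41
  edge 0.2335 -12.95
  edge 0.0648 -28.25
  edge 0.0291 -94.98
  edge 0.1633 -127.21
  edge 0.2454 167.35
```

```bash
cat >> util.py <<'E'
from scipy.spatial.transform import Rotation as Ro
def tool():
    o=env.get_obs(); return np.array(o["tool_pos"]),Ro.from_euler("xyz",o["tool_rot"],degrees=True).as_matrix(),o
def proj_fish(X,ci):
    p=np.atleast_2d(X)@np.array(ci["R"]).T+np.array(ci["t"])
    r=np.hypot(p[:,0],p[:,1]); th=np.arctan2(r,p[:,2])
    return np.stack([ci["cx"]+ci["fx"]*th*p[:,0]/r, ci["cy"]+ci["fx"]*th*p[:,1]/r],-1)
E
python3 - <<'E'
from util import *
p,R,o=tool()
ci=optics.camera_info("wrist")
c=-np.array(ci["R"]).T@np.array(ci["t"])
print("cam in tool frame",(R.T@(c-p)).round(4)); print((np.array(ci["R"])@R).round(3))
im=cv2.imread("pics/wrist0.png")
for y in (-.0435,.0435,-.0585,.0585):
  for z in (.118,.150,.182):
    for x in (-.0095,.0095):
      u=proj_fish(p+R@np.array([x,y,z]),ci)[0]; print(x,y,z,u.round(1))
      cv2.circle(im,tuple(int(round(t)) for t in u),2,(0,0,255) if abs(y)<.05 else (0,255,0),-1)
cv2.imwrite("pics/wrist0_m.png",im)
E
```

```text
cam in tool frame [ 0.0835 -0.0012  0.0201]
[[ 0.001  1.     0.   ]
 [-0.953  0.001 -0.304]
 [-0.304 -0.     0.953]]
-0.0095 -0.0435 0.118 [222.  335.5]
0.0095 -0.0435 0.118 [214.5 301.1]
-0.0095 -0.0435 0.15 [237.8 294.9]
0.0095 -0.0435 0.15 [233.3 263.4]
-0.0095 -0.0435 0.182 [249.8 265.1]
0.0095 -0.0435 0.182 [246.9 236.8]
-0.0095 0.0435 0.118 [421.6 335.2]
0.0095 0.0435 0.118 [429.4 300.9]
-0.0095 0.0435 0.15 [405.1 294.8]
0.0095 0.0435 0.15 [409.9 263.3]
-0.0095 0.0435 0.182 [392.6 265.1]
0.0095 0.0435 0.182 [395.7 236.8]
-0.0095 -0.0585 0.118 [190.8 332.1]
0.0095 -0.0585 0.118 [181.5 298.2]
-0.0095 -0.0585 0.15 [210.9 293.2]
0.0095 -0.0585 0.15 [205.1 262.1]
-0.0095 -0.0585 0.182 [226.4 264.2]
0.0095 -0.0585 0.182 [222.6 236.2]
-0.0095 0.0585 0.118 [452.4 331.8]
0.0095 0.0585 0.118 [462.  297.9]
-0.0095 0.0585 0.15 [431.8 293. ]
0.0095 0.0585 0.15 [437.8 262. ]
-0.0095 0.0585 0.182 [415.8 264.2]
0.0095 0.0585 0.182 [419.7 236.3]
```

View pics/wrist0_m.png

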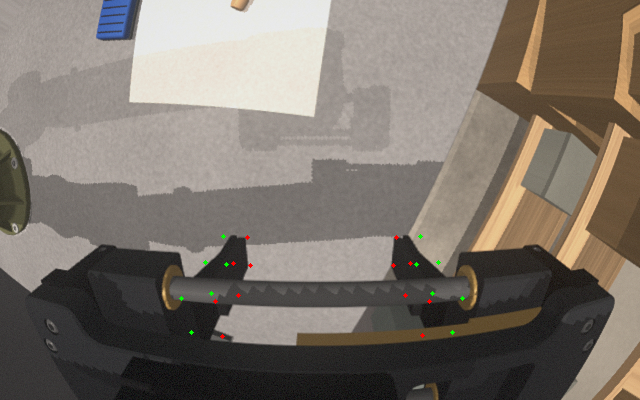

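```bash
cat >> util.py <<'E'
O=np.array([0.596,0.0265]); YK=np.radians(77.1)
ex=np.array([np.cos(YK),np.sin(YK)]); ey=np.array([-np.sin(YK),np.cos(YK)])
def own(p):
    p=np.atleast_2d(p); r=p[:,:2]-O; return np.c_[r@ex,r@ey,p[:,2]]
E
python3 - <<'E'
from util import *
n="side"; im=cv2.imread(f"pics/{n}0.png"); d=np.load(f"pics/{n}0_d.npy"); ci=optics.camera_info(n); P=cloud(d,ci)
for nm,(u,v) in dict(block_a_top=(200,243),block_b_top=(455,199),cup_top=(461,246),jar_cap=(483,225),pad=(237,188),brush=(170,208),tile_amber=(330,217),tile_green=(326,240),ctrl=(319,270)).items():
    print(nm,(u,v),P[v,u].round(3),"own",own(P[v,u])[0].round(3))
p,R,o=tool(); print(own(p))
E
```

```text
block_a_top (200, 243) [ 0.645 -0.291  0.057] own [-0.298 -0.119  0.057]
block_b_top (455, 199) [0.483 0.378 0.068] own [0.317 0.189 0.068]
cup_top (461, 246) [0.656 0.344 0.06 ] own [0.322 0.013 0.06 ]
jar_cap (483, 225) [0.606 0.408 0.084] own [0.374 0.075 0.084]
pad (237, 188) [ 0.376 -0.249  0.02 ] own [-0.318  0.153  0.02 ]
brush (170, 208) [ 0.47  -0.425  0.019] own [-0.468  0.022  0.019]
tile_amber (330, 217) [0.554 0.028 0.062] own [-0.008  0.042  0.062]
tile_green (326, 240) [0.64  0.016 0.064] own [-0.001 -0.045  0.064]
ctrl (319, 270) [ 0.761 -0.003  0.095] own [ 0.008 -0.167  0.095]
[[-0.69044572  0.20119672  0.40391493]]
```

The pictures show the kiln in the middle with its front towards -y. The open bar is at about (0.633, 0.186, 0.322), seen at scene px (386,133) and side px (412,150). The kiln's x axis is at about 77°, and block A is out in front at side px (200,250). Next I'll turn the jaws along the kiln's x and rise.

>>> apply_moves([
  [[0,0,-2],7],
  [[0,0,-2.5],7],
  [[0,0,-2.5],7],
  [[0,0,-2.5],7],
  [[0,0,-2.5],7],
  [[0,-1.5,-1.5],0],
  [[1,-3,0],0],
  [[1,-3.5,0],0],
  [[1,-3.5,0],0],
  [[1,-3.5,0],0],
  [[1,-3.5,0],0],
  [[1,-3.5,0],0],
  [[1,-3.5,0],0],
  [[1,-3.5,0],0],
  [[1,-2.5,0],0],
  [[0,0,0],0],
], gripper=1, force=60)

```text
time_s: 1.48
tool_pos: [0.407, -0.308, 0.54]
tool_rot: [-179.9, -0.1, -12.1]
force: [0.1, 1.1, 0.8]
grip_width: 0.0869
```

```bash
python3 - <<'E'
from util import *
p,R,o=tool(); print(own(p).round(4), p.round(4), np.round(o["tool_rot"],2), np.round(o["qpos"],1)); print("tool y dir own", (R[:2,1]@ex).round(3),(R[:2,1]@ey).round(3))
E
```

```text
[[-0.3683  0.1095  0.54  ]] [ 0.407 -0.308  0.54 ] [-1.7986e+02 -9.0000e-02 -1.2140e+01] [ 47.5   0.  -13.3  88.9  -0.2  91.  -67.9]
tool y dir own -1.0 -0.013
```

>>> apply_moves([
  [[0.5,-2,0],0.4],
  [[0.8,-3.3,0],0.4],
  [[0.8,-3.5,0],0],
  [[0.8,-3.5,0],0],
  [[0.8,-3.5,0],0],
  [[0.8,-3.5,0],0],
  [[0.8,-3.5,0],0],
  [[0.8,-3.5,0],0],
  [[0.8,-3.5,0],0],
  [[0.8,-3.5,0],0],
  [[0.8,-3.5,0],0],
  [[0.8,-3.5,0],0],
  [[0.8,-3.5,0],0],
  [[0.8,-3.5,0],0],
  [[0.5,-2.5,0],0],
  [[0.3,-0.5,0],0],
  [[0,0,0],0],
  [[0,0,0],0],
])

```text
time_s: 2.98
tool_pos: [0.6349, 0.1462, 0.5391]
tool_rot: [179.9, 0.0, -13.6]
force: [0.4, -0.4, 0.5]
grip_width: 0.0872
```

```bash
python3 - <<'E'
from util import *
p,R,o=tool(); print(o["time_s"],own(p).round(4), p.round(4), np.round(o["tool_rot"],2), np.round(o["qpos"],1)); print("tool y dir own", (R[:2,1]@ex).round(3),(R[:2,1]@ey).round(3), np.round(o["force"],2))
for n in ["scene","side","wrist"]:
    im,d=optics.read_camera(n); cv2.imwrite(f"pics/{n}1.png",im[:,:,::-1]); np.save(f"pics/{n}1_d.npy",d)
E
python3 - <<'E'
import cv2
c=cv2.imread("pics/scene1.png")[40:240,290:490]
cv2.imwrite("pics/scene1_c.png",cv2.resize(c,(600,600),interpolation=cv2.INTER_CUBIC))
c=cv2.imread("pics/side1.png")[60:260,290:490]
cv2.imwrite("pics/side1_c.png",cv2.resize(c,(600,600),interpolation=cv2.INTER_CUBIC))
E
```

```text
2.9833 [[ 0.1254 -0.0112  0.5391]] [0.6349 0.1462 0.5391] [ 1.7992e+02  5.0000e-02 -1.3630e+01] [  10.6   20.9  -36.8   68.3   12.4   94.7 -126.9]
tool y dir own -1.0 0.013 [ 0.36 -0.45  0.46]
```

View pics/scene1_c.png

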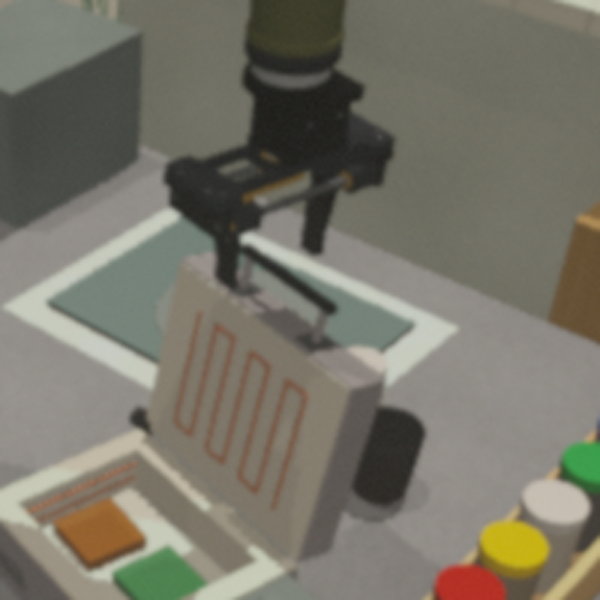

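View pics/side1_c.png

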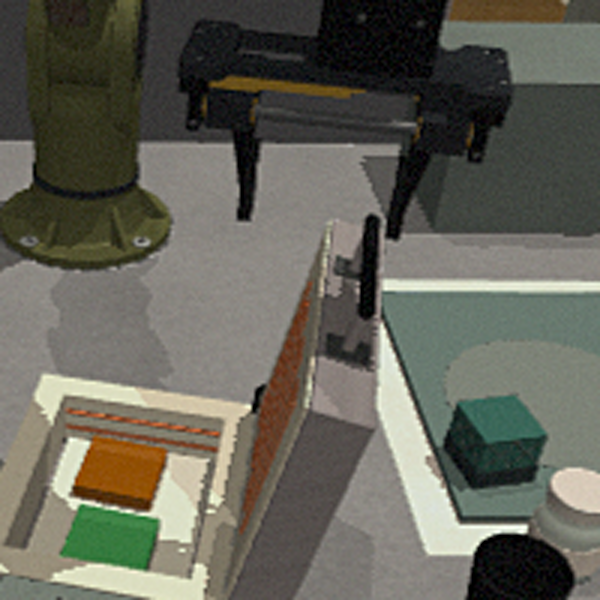

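View pics/wrist1.png

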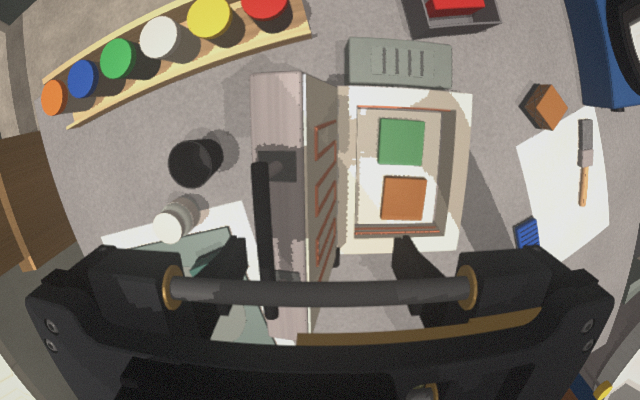

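```bash
python3 - <<'E'
from util import *
p,R,o=tool(); print(o["time_s"],own(p).round(4), p.round(4), np.round(o["tool_rot"],2), np.round(o["joint_velocities"],2))
# bar in scene1 view again
n="scene"; im=cv2.imread("pics/scene1.png"); d=np.load("pics/scene1_d.npy"); ci=optics.camera_info(n); P=cloud(d,ci)
m=np.zeros(d.shape,bool); m[120:150,370:405]=1
m&=(im.max(-1)<75)&(P[...,2]>0.30)&(P[...,2]<0.345)
b=P[m]; print(m.sum(),own(b).mean(0).round(4))
E
```

```text
3.1333 [[ 0.1243 -0.0111  0.54  ]] [0.6346 0.1452 0.54  ] [ 1.7993e+02 -5.0000e-02 -1.3750e+01] [ 0.1  -0.31 -0.21  0.06 -0.07 -0.03 -0.1 ]
120 [ 0.1588 -0.0049  0.3271]
```

>>> apply_moves([
  [[-0.5,-0.7,0],-0.5],
  [[-0.6,-0.7,0],-0.35],
  [[0,0,0],0],
  [[0,0,1.2],0],
  [[0,0,1.5],0],
  [[0,0,1.5],0],
  [[0,0,1.2],0],
  [[0,0,0],0],
  [[0,0,0],0],
])

```text
time_s: 3.88
tool_pos: [0.6271, 0.1631, 0.4848]
tool_rot: [179.9, 0.1, -12.7]
force: [0.3, -0.3, 1.1]
grip_width: 0.0869
```

```bash
python3 - <<'E'
from util import *
p,R,o=tool(); print(o["time_s"],own(p).round(4), p.round(4), np.round(o["tool_rot"],2), np.round(o["force"],2))
for n in ["side","wrist"]:
    im,d=optics.read_camera(n); cv2.imwrite(f"pics/{n}2.png",im[:,:,::-1]); np.save(f"pics/{n}2_d.npy",d)
c=cv2.imread("pics/side2.png")[60:260,290:490]
cv2.imwrite("pics/side2_c.png",cv2.resize(c,(600,600),interpolation=cv2.INTER_CUBIC))
E
```

```text
3.8833 [[1.400e-01 2.000e-04 4.848e-01]] [0.6271 0.1631 0.4848] [ 1.7994e+02  8.0000e-02 -1.2750e+01] [ 0.31 -0.25  1.11]
```

View pics/side2_c.png

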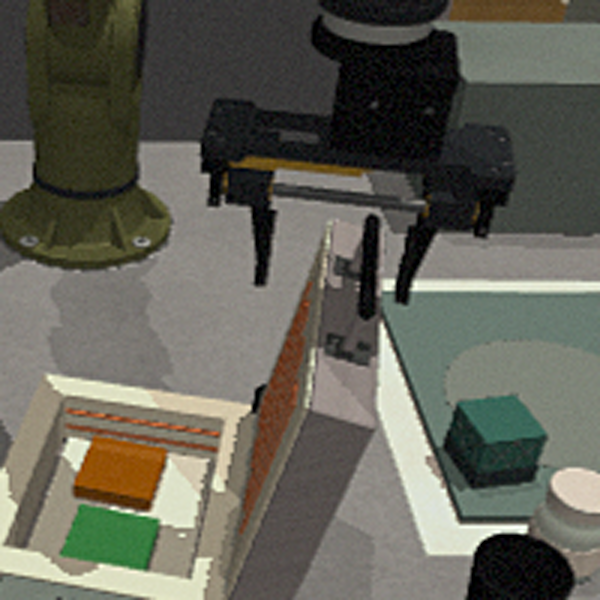

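View pics/wrist2.png

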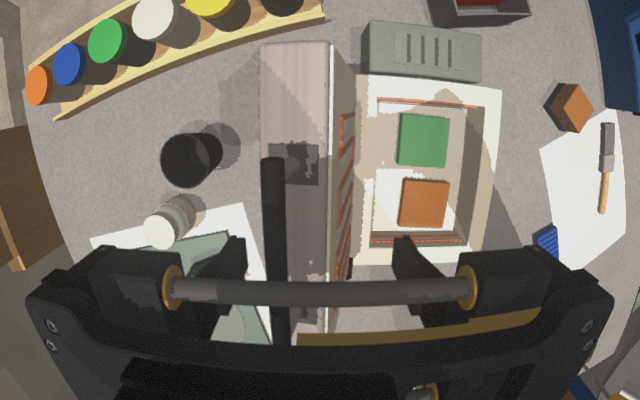

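```bash
python3 - <<'E'
from util import *
im=cv2.imread("pics/side2.png")
c=im[115:165,365:465]; cv2.imwrite("pics/side2_f.png",cv2.resize(c,(800,400),interpolation=cv2.INTER_NEAREST))
# finger outlines: tool-frame y vs z of dark finger pixels using the plane tool x = 0 (ray cast onto vertical plane through the tool axis)
p,R,o=tool(); ci=optics.camera_info("side"); d=np.load("pics/side2_d.npy"); P=cloud(d,ci)
T=(P-p)@R  # tool coords
dark=(im.max(-1)<70)
for zz in range(120,184,6):
    m=dark&(abs(T[...,2]-zz/1000)<.003)&(abs(T[...,0])<.03)
    for s in (-1,1):
        mm=m&(T[...,1]*s>0.02)&(T[...,1]*s<0.075)
        y=T[...,1][mm]
        if len(y): print(zz,s,len(y),"y range mm",(y.min()*1e3).round(1),(y.max()*1e3).round(1),"x",(T[...,0][mm].mean()*1e3).round(1))
E
```

```text
120 -1 4 y range mm -50.7 -49.1 x 9.4
126 -1 18 y range mm -61.7 -48.7 x 9.6
126 1 10 y range mm 48.3 58.3 x 12.4
132 -1 16 y range mm -58.4 -48.9 x 10.3
132 1 18 y range mm 47.6 58.0 x 11.4
138 -1 34 y range mm -57.8 -44.5 x 6.4
138 1 28 y range mm 43.8 57.1 x 8.0
144 -1 20 y range mm -55.7 -44.2 x 8.6
144 1 14 y range mm 44.7 56.8 x 11.5
150 -1 16 y range mm -54.6 -45.0 x 10.7
150 1 14 y range mm 44.2 54.1 x 11.1
156 -1 40 y range mm -53.7 -21.2 x 4.0
156 1 13 y range mm 44.8 53.2 x 11.5
162 -1 45 y range mm -51.4 -20.5 x 1.1
162 1 10 y range mm 44.3 52.9 x 10.8
168 -1 15 y range mm -50.9 -43.9 x 7.8
168 1 10 y range mm 43.8 51.6 x 10.7
174 -1 12 y range mm -51.4 -44.0 x 8.5
174 1 10 y range mm 45.0 51.3 x 10.8
180 -1 12 y range mm -51.0 -44.2 x 9.9
180 1 11 y range mm 44.2 50.9 x 11.2
```

View pics/side2_f.png

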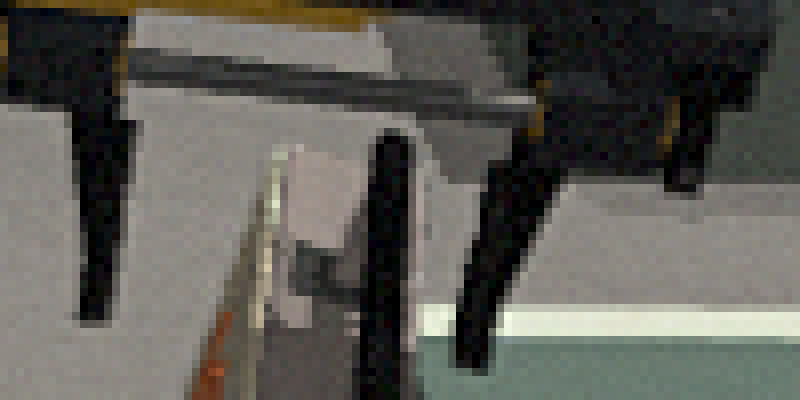

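Finger B (tool -y side) is behind the bar at side px (424,155), with the bar at px (413,150) in front of it and the tip about 20 mm below the bar axis. The finger's back is vertical over its last 17 mm or so. Next comes the nudge, which I'll stop just short of balance to check.

>>> apply_moves([
  [[0,0.3,-0.3],0],
  [[0,0.4,0],0],
  [[0,0.4,0],0],
  [[0,0.4,0],0],
  [[0,0.5,0],0],
  [[0,0.5,0],0],
  [[0,0.5,0],0],
  [[0,0.5,0],0],
  [[0,0.5,0],0],
  [[0,0.5,0],0],
  [[0,0.5,0],0],
])

```text
time_s: 4.9
tool_pos: [0.6159, 0.114, 0.4884]
tool_rot: [180.0, 0.0, -12.7]
force: [0.2, 3.3, 1.8]
grip_width: 0.0869
```

```bash
python3 - <<'E'
from util import *
p,R,o=tool(); print(o["time_s"],own(p).round(4), p.round(4), np.round(o["tool_rot"],2), np.round(o["force"],2), "f own x",(np.array(o["force"][:2])@ex).round(2),o["grip_width"])
E
```

```text
4.9 [[8.970e-02 1.000e-04 4.884e-01]] [0.6159 0.114  0.4884] [ 1.7997e+02  3.0000e-02 -1.2740e+01] [0.21 3.27 1.81] f own x 3.23 0.08691444714502904
```

>>> apply_moves([
  [[0,0.5,0],0],
  [[0,0.5,0],0],
  [[0,0.5,0],0],
  [[0,0.5,0],0],
  [[0,0.5,0],0],
  [[0,0.5,0],0],
  [[0,0.5,0],0],
  [[0,0.4,0],0],
  [[0,0.3,0],0],
  [[0,0.2,0],0],
])

```text
time_s: 5.73
tool_pos: [0.6063, 0.0707, 0.4884]
tool_rot: [179.9, 0.0, -12.8]
force: [-0.7, 1.6, 0.2]
grip_width: 0.0872
```

```bash
python3 - <<'E'
from util import *
p,R,o=tool(); print(o["time_s"],own(p).round(4), p.round(4), np.round(o["tool_rot"],2), np.round(o["force"],2), "f own x",(np.array(o["force"][:2])@ex).round(2))
im,d=optics.read_camera("side"); cv2.imwrite("pics/side3.png",im[:,:,::-1]); np.save("pics/side3_d.npy",d)
c=im[100:220,340:460,::-1]; cv2.imwrite("pics/side3_c.png",cv2.resize(c,(600,600),interpolation=cv2.INTER_CUBIC))
E
```

```text
5.7333 [[ 4.540e-02 -1.000e-04  4.884e-01]] [0.6063 0.0707 0.4884] [ 1.7992e+02  3.0000e-02 -1.2780e+01] [-0.69  1.56  0.24] f own x 1.37
```

View pics/side3_c.png

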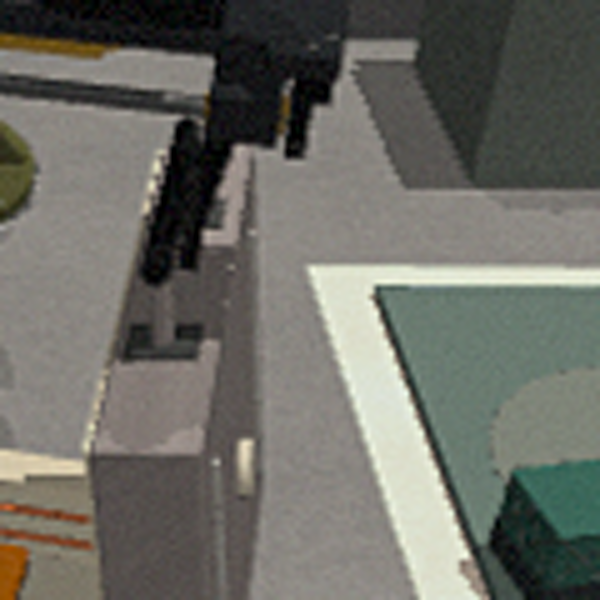

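```bash
python3 - <<'E'
from util import *
im=cv2.imread("pics/side3.png"); d=np.load("pics/side3_d.npy"); ci=optics.camera_info("side"); P=cloud(d,ci)
m=np.zeros(d.shape,bool); m[122:158,366:384]=1
Q=own(P.reshape(-1,3)).reshape(P.shape)
m&=(im.max(-1)<70)&(Q[...,1]<-0.025)&(Q[...,1]>-0.07)&(Q[...,2]>0.3)&(Q[...,2]<0.36)
b=Q[m]; print(m.sum(),b.mean(0).round(4)); 
# top of the bar: highest points
print("z max",b[:,2].max().round(4),"x range",b[:,0].min().round(4),b[:,0].max().round(4))
E
```

```text
79 [ 0.0843 -0.0469  0.3335]
z max 0.3369 x range 0.0784 0.0899
```

>>> apply_moves([
  [[0,0.3,0],0],
  [[0,0.5,0],0],
  [[0,0.5,0],0],
  [[0,0.5,0],0],
  [[0,0.5,0],0],
  [[0,0.5,0],0],
  [[0,0.5,0],0],
  [[0,0.4,0],0],
  [[0,-0.3,0],0],
  [[0,-0.5,0],0],
  [[0,0,0],0],
])

```text
time_s: 6.7
tool_pos: [0.6001, 0.0445, 0.489]
tool_rot: [-180.0, -0.0, -12.7]
force: [-0.4, -0.2, 0.4]
grip_width: 0.0867
```

```bash
python3 - <<'E'
from util import *
p,R,o=tool(); print(o["time_s"],own(p).round(4), p.round(4), np.round(o["tool_rot"],2), np.round(o["force"],2), "f own x",(np.array(o["force"][:2])@ex).round(2))
im,d=optics.read_camera("side"); cv2.imwrite("pics/side4.png",im[:,:,::-1]); np.save("pics/side4_d.npy",d)
c=im[100:220,320:440,::-1]; cv2.imwrite("pics/side4_c.png",cv2.resize(c,(600,600),interpolation=cv2.INTER_CUBIC))
E
```

```text
6.7 [[1.85e-02 1.00e-04 4.89e-01]] [0.6001 0.0445 0.489 ] [-1.7997e+02 -2.0000e-02 -1.2670e+01] [-0.44 -0.23  0.45] f own x -0.32
```

View pics/side4_c.png

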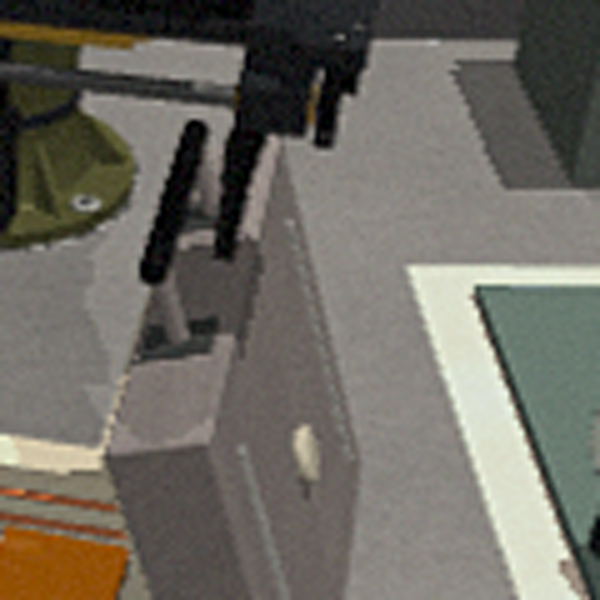

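```bash
cat >> util.py <<'E'
def bar_from_side(im,d,zlo=0.10,zhi=0.36,ylo=-0.066,yhi=-0.02):
    ci=optics.camera_info("side"); P=cloud(d,ci); Q=own(P.reshape(-1,3)).reshape(P.shape)
    m=(im.max(-1)<70)&(d>0)&(Q[...,1]<yhi)&(Q[...,1]>ylo)&(Q[...,2]>zlo)&(Q[...,2]<zhi)&(Q[...,0]>-0.16)&(Q[...,0]<0.2)
    # keep those near the bar's circle about the hinge
    r=np.hypot(Q[...,0]-0.1,Q[...,2]-0.093); m&=(abs(r-0.239)<0.010)
    b=Q[m]
    if len(b)<5: return None
    phi=np.arctan2(b[:,2]-0.093,-(b[:,0]-0.1)); 
    return m.sum(), np.median(phi)-0.094, b.mean(0), b.std(0)
E
python3 - <<'E'
from util import *
for k in (0,2,3,4):
    im=cv2.imread(f"pics/side{k}.png"); d=np.load(f"pics/side{k}_d.npy"); print(k,bar_from_side(im,d))
E
```

```text
0 (np.int64(78), np.float64(1.7385802839179127), array([ 0.1628282 , -0.04570535,  0.32535198]), array([0.00277132, 0.01385869, 0.00292204]))
2 (np.int64(85), np.float64(1.742502924264241), array([ 0.16335691, -0.04672671,  0.32545752]), array([0.00308476, 0.01329118, 0.0027673 ]))
3 (np.int64(84), np.float64(1.4114385584179556), array([ 0.08430666, -0.04546376,  0.33358131]), array([0.00317931, 0.01266812, 0.00305649]))
4 (np.int64(80), np.float64(1.2472065008366995), array([ 0.04481806, -0.0448935 ,  0.32803648]), array([0.00314323, 0.0129522 , 0.00246056]))
```

The bar is free of the finger (gap at side px (362,140)) and the lid is at about 1.25 rad, coming down on its own. Now I'll lift finger B over the bar and set it in front of the bar.

>>> apply_moves([
  [[0,0,-1.8],0],
  [[0,0,-2.6],0],
  [[0,1.5,0],0],
  [[0,2.4,0],0],
  [[0,2.4,0],0],
  [[0,2.4,0],0],
  [[0,1.95,0.6],0],
  [[0,0,1.6],0],
  [[0,0,1.8],0],
  [[0,0,1.6],0],
  [[0,0,1.2],0],
  [[0,0,0],0],
])

```text
time_s: 7.75
tool_pos: [0.576, -0.0604, 0.462]
tool_rot: [180.0, 0.3, -12.7]
force: [-0.3, 0.3, -0.2]
grip_width: 0.0873
```

```bash
cat > look.py <<'E'
import sys
from util import *
k=sys.argv[1]
p,R,o=tool(); f=np.array(o["force"])
w=own(p)[0]
print("t",o["time_s"],"own",w.round(4),"rpy",np.round(o["tool_rot"],2),"f_own x,y,z",(f[:2]@ex).round(2),(f[:2]@ey).round(2),f[2].round(2))
# lid angle implied if the bar lies on the tip's back (back 51.3 mm from TCP axis, bar radius 6)
bx=w[0]+0.0513+0.006; c=-(bx-0.1)/0.239
if abs(c)<1: ph=np.arccos(c); print("if in contact: theta",(ph-0.094).round(3),"bar z",(0.093+0.239*np.sin(ph)).round(4),"tip z",(w[2]-0.182).round(4))
if len(sys.argv)>2:
    im,d=optics.read_camera("side"); cv2.imwrite(f"pics/side{k}.png",im[:,:,::-1]); np.save(f"pics/side{k}_d.npy",d)
    b=bar_from_side(im[:,:,::-1],d); print("bar",None if b is None else (b[0],round(float(b[1]),3),b[2].round(4)))
    c=im[100:260,270:430,::-1]; cv2.imwrite(f"pics/side{k}_c.png",cv2.resize(c,(600,600),interpolation=cv2.INTER_CUBIC))
E
python3 look.py 5 cam
```

```text
t 7.75 own [-0.0892  0.      0.462 ] rpy [179.96   0.25 -12.71] f_own x,y,z 0.21 0.31 -0.22
if in contact: theta 0.892 bar z 0.2923 tip z 0.28
bar (np.int64(76), 1.203, array([ 0.0346, -0.0451,  0.3255]))
```

View pics/side5_c.png

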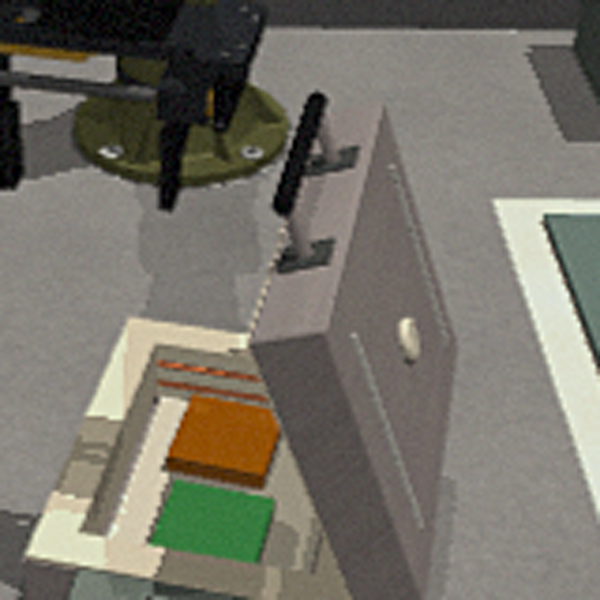

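>>> apply_moves([
  [[0,0,0],0],
  [[0,0,0],0],
  [[0,0,0],0],
  [[0,0,0],0],
  [[0,0,0],0],
  [[0,0,0],0],
  [[0,0,0],0],
  [[0,0,0],0],
  [[0,0,0],0],
  [[0,0,0],0],
  [[0,0,0],0],
  [[0,0,0],0],
  [[0,0,0],0],
  [[0,0,0],0],
  [[0,0,0],0],
  [[0,0,0],0],
])

```text
time_s: 9.13
tool_pos: [0.5765, -0.0604, 0.4647]
tool_rot: [180.0, 0.0, -12.7]
force: [-0.2, 0.5, 0.4]
grip_width: 0.0873
```

```bash
python3 look.py 6 cam
```

```text
t 9.1333 own [-8.910e-02 -4.000e-04  4.647e-01] rpy [179.99   0.   -12.73] f_own x,y,z 0.47 0.28 0.38
if in contact: theta 0.893 bar z 0.2924 tip z 0.2827
bar (np.int64(73), 1.103, array([ 0.0114, -0.0449,  0.3175]))
```

>>> apply_moves([
  [[0,0,0],0],
  [[0,0,0],0],
  [[0,0,0],0],
  [[0,0,0],0],
  [[0,0,0],0],
  [[0,0,0],0],
  [[0,0,0],0],
  [[0,0,0],0],
  [[0,0,0],0],
  [[0,0,0],0],
  [[0,0,0],0],
  [[0,0,0],0],
  [[0,0,0],0],
  [[0,0,0],0],
  [[0,0,0],0],
  [[0,0,0],0],
])

```text
time_s: 10.52
tool_pos: [0.5765, -0.0604, 0.4647]
tool_rot: [180.0, 0.0, -12.7]
force: [-0.2, -0.1, 0.1]
grip_width: 0.0869
```

```bash
python3 look.py 7 cam
```

```text
t 10.5167 own [-8.910e-02 -4.000e-04  4.647e-01] rpy [179.99   0.   -12.73] f_own x,y,z -0.16 0.18 0.12
if in contact: theta 0.893 bar z 0.2924 tip z 0.2827
bar (np.int64(74), 0.921, array([-0.0277, -0.0442,  0.2975]))
```

View pics/side7_c.png

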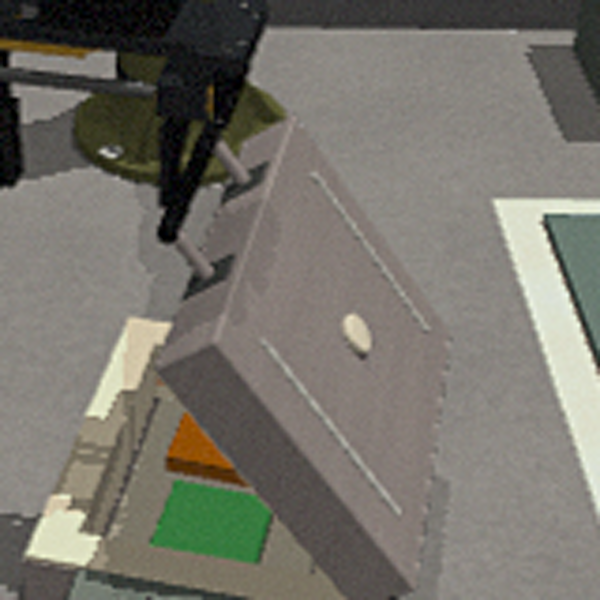

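>>> apply_moves([
  [[0,0,0],0],
  [[0,0,0],0],
  [[0,0,0],0],
  [[0,0,0],0],
])

```text
time_s: 10.9
tool_pos: [0.5765, -0.0608, 0.4646]
tool_rot: [180.0, 0.0, -12.8]
force: [-0.3, -1.5, -0.9]
grip_width: 0.0867
```

```bash
python3 look.py 8 cam
```

```text
t 10.9 own [-0.0895 -0.0005  0.4646] rpy [ 1.7997e+02  2.0000e-02 -1.2760e+01] f_own x,y,z -1.56 -0.01 -0.92
if in contact: theta 0.891 bar z 0.2921 tip z 0.2826
bar (np.int64(71), 0.912, array([-0.0295, -0.0444,  0.2963]))
```

>>> apply_moves([
  [[0,0,0],0],
  [[0,0,0],0],
  [[0,0,0],0],
  [[0,0,0],0],
  [[0,0,0],0],
])

```text
time_s: 11.37
tool_pos: [0.5765, -0.0605, 0.4648]
tool_rot: [180.0, -0.0, -12.7]
force: [-0.7, -1.6, -0.6]
grip_width: 0.0868
```

```bash
python3 look.py 9 cam && python3 - <<'E'
import numpy as np
prev=None
for th in [0.912,0.85,0.8,0.75,0.7,0.65,0.6,0.55,0.5,0.45,0.4,0.35,0.3,0.25,0.2,0.16,0.12,0.08,0.04,0.0]:
    ph=th+.094; x=100-239*np.cos(ph); z=93+239*np.sin(ph)
    if prev: print(th,"bar x %.1f z %.1f"%(x,z),"d tool_y %.2f cm  d tool_z %.2f cm"%((prev[0]-x)/10,(prev[1]-z)/10))
    prev=(x,z)
E
```

```text
t 11.3667 own [-0.0891 -0.0005  0.4648] rpy [179.99  -0.   -12.73] f_own x,y,z -1.75 0.31 -0.55
if in contact: theta 0.892 bar z 0.2923 tip z 0.2828
bar (np.int64(73), 0.914, array([-0.0291, -0.0445,  0.2966]))
0.85 bar x -40.2 z 286.6 d tool_y 1.23 cm  d tool_z 0.83 cm
0.8 bar x -49.7 z 279.3 d tool_y 0.95 cm  d tool_z 0.72 cm
0.75 bar x -58.8 z 271.6 d tool_y 0.91 cm  d tool_z 0.77 cm
0.7 bar x -67.5 z 263.4 d tool_y 0.87 cm  d tool_z 0.82 cm
0.65 bar x -75.8 z 254.9 d tool_y 0.83 cm  d tool_z 0.86 cm
0.6 bar x -83.7 z 245.9 d tool_y 0.79 cm  d tool_z 0.90 cm
0.55 bar x -91.1 z 236.5 d tool_y 0.74 cm  d tool_z 0.94 cm
0.5 bar x -98.1 z 226.8 d tool_y 0.69 cm  d tool_z 0.97 cm
0.45 bar x -104.5 z 216.7 d tool_y 0.64 cm  d tool_z 1.01 cm
0.4 bar x -110.4 z 206.3 d tool_y 0.59 cm  d tool_z 1.04 cm
0.35 bar x -115.8 z 195.7 d tool_y 0.54 cm  d tool_z 1.07 cm
0.3 bar x -120.7 z 184.7 d tool_y 0.49 cm  d tool_z 1.09 cm
0.25 bar x -125.0 z 173.6 d tool_y 0.43 cm  d tool_z 1.11 cm
0.2 bar x -128.7 z 162.3 d tool_y 0.37 cm  d tool_z 1.13 cm
0.16 bar x -131.3 z 153.1 d tool_y 0.26 cm  d tool_z 0.92 cm
0.12 bar x -133.5 z 143.8 d tool_y 0.22 cm  d tool_z 0.93 cm
0.08 bar x -135.4 z 134.4 d tool_y 0.18 cm  d tool_z 0.94 cm
0.04 bar x -136.9 z 124.9 d tool_y 0.15 cm  d tool_z 0.94 cm
0.0 bar x -137.9 z 115.4 d tool_y 0.11 cm  d tool_z 0.95 cm
```

View pics/side9_c.png

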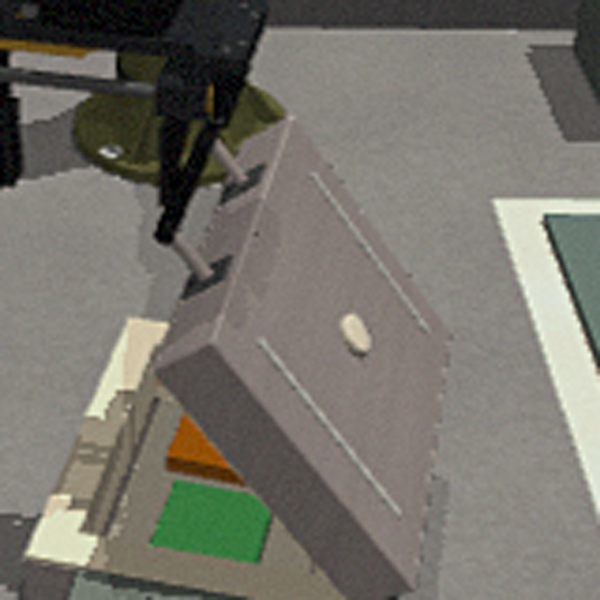

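>>> apply_moves([
  [[0,0.17,0.12],0],
  [[0,0.17,0.12],0],
  [[0,0.17,0.12],0],
  [[0,0.17,0.12],0],
  [[0,0.17,0.12],0],
  [[0,0.17,0.12],0],
  [[0,0.17,0.12],0],
  [[0,0.16,0.12],0],
  [[0,0.16,0.12],0],
  [[0,0.16,0.12],0],
  [[0,0.16,0.12],0],
  [[0,0.16,0.12],0],
  [[0,0.16,0.12],0],
  [[0,0.18,0.15],0],
  [[0,0.18,0.15],0],
  [[0,0.18,0.15],0],
  [[0,0.18,0.15],0],
  [[0,0.18,0.15],0],
])

```text
time_s: 12.92
tool_pos: [0.5698, -0.0904, 0.4414]
tool_rot: [180.0, 0.0, -12.7]
force: [-0.3, -0.2, -0.9]
grip_width: 0.0871
```

```bash
python3 look.py 10 cam
```

```text
t 12.9167 own [-0.1198 -0.0006  0.4414] rpy [179.99   0.   -12.73] f_own x,y,z -0.23 0.3 -0.88
if in contact: theta 0.729 bar z 0.2682 tip z 0.2594
bar (np.int64(68), 0.756, array([-0.0594, -0.0437,  0.2734]))
```

>>> apply_moves([
  [[0,0.17,0.17],0],
  [[0,0.17,0.17],0],
  [[0,0.17,0.17],0],
  [[0,0.17,0.17],0],
  [[0,0.17,0.17],0],
  [[0,0.17,0.17],0],
  [[0,0.17,0.17],0],
  [[0,0.17,0.17],0],
  [[0,0.17,0.17],0],
  [[0,0.17,0.17],0],
  [[0,0.16,0.19],0],
  [[0,0.16,0.19],0],
  [[0,0.16,0.19],0],
  [[0,0.16,0.19],0],
  [[0,0.16,0.19],0],
  [[0,0.16,0.19],0],
  [[0,0.16,0.19],0],
  [[0,0.16,0.19],0],
  [[0,0.16,0.19],0],
  [[0,0.16,0.19],0],
])

```text
time_s: 14.63
tool_pos: [0.5627, -0.1225, 0.4055]
tool_rot: [-180.0, -0.0, -12.7]
force: [-0.7, -0.9, -1.2]
grip_width: 0.087
```

```bash
python3 look.py 11 cam
```

```text
t 14.6333 own [-0.1527 -0.0008  0.4055] rpy [-1.800e+02 -3.000e-02 -1.273e+01] f_own x,y,z -1.01 0.49 -1.23
if in contact: theta 0.52 bar z 0.2306 tip z 0.2235
bar (np.int64(66), 0.552, array([-0.0926, -0.0435,  0.2372]))
```

View pics/side11_c.png

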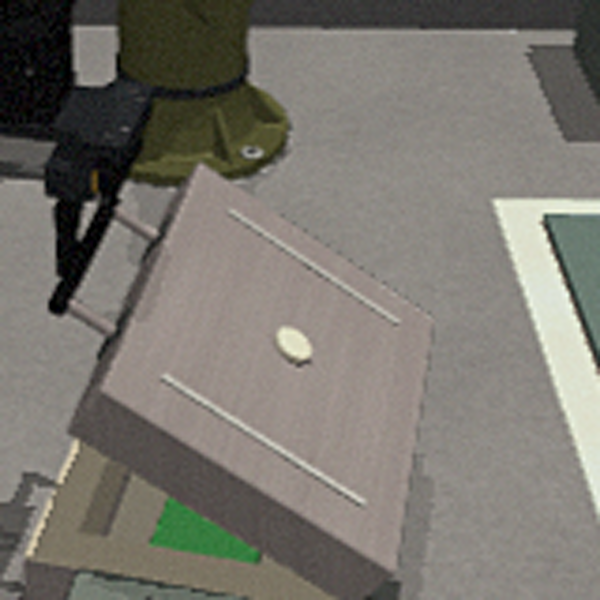

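>>> apply_moves([
  [[0,0.13,0.19],0],
  [[0,0.13,0.19],0],
  [[0,0.13,0.19],0],
  [[0,0.13,0.19],0],
  [[0,0.13,0.19],0],
  [[0,0.13,0.19],0],
  [[0,0.13,0.19],0],
  [[0,0.13,0.19],0],
  [[0,0.12,0.19],0],
  [[0,0.12,0.19],0],
  [[0,0.11,0.2],0],
  [[0,0.11,0.2],0],
  [[0,0.11,0.2],0],
  [[0,0.11,0.2],0],
  [[0,0.11,0.2],0],
  [[0,0.11,0.2],0],
  [[0,0.11,0.2],0],
  [[0,0.11,0.2],0],
  [[0,0.11,0.2],0],
  [[0,0.11,0.2],0],
])

```text
time_s: 16.35
tool_pos: [0.5573, -0.1458, 0.3665]
tool_rot: [180.0, -0.0, -12.7]
force: [0.5, -2.4, -1.8]
grip_width: 0.0869
```

```bash
python3 look.py 12 cam
```

```text
t 16.35 own [-0.1766 -0.0007  0.3665] rpy [ 1.7999e+02 -1.0000e-02 -1.2740e+01] f_own x,y,z -2.21 -0.99 -1.77
if in contact: theta 0.315 bar z 0.1881 tip z 0.1845
bar (np.int64(62), 0.356, array([-0.1148, -0.0427,  0.1996]))
```

>>> apply_moves([
  [[0,0.09,0.19],0],
  [[0,0.09,0.19],0],
  [[0,0.09,0.19],0],
  [[0,0.09,0.19],0],
  [[0,0.09,0.19],0],
  [[0,0.09,0.19],0],
  [[0,0.07,0.19],0],
  [[0,0.07,0.19],0],
  [[0,0.07,0.19],0],
  [[0,0.07,0.19],0],
  [[0,0.07,0.19],0],
  [[0,0.07,0.19],0],
  [[0,0.06,0.19],0],
  [[0,0.06,0.19],0],
  [[0,0.06,0.19],0],
  [[0,0.06,0.19],0],
  [[0,0.06,0.19],0],
  [[0,0.06,0.19],0],
])

```text
time_s: 17.9
tool_pos: [0.5544, -0.1585, 0.3323]
tool_rot: [180.0, -0.0, -12.7]
force: [-0.1, -2.3, -0.6]
grip_width: 0.0874
```

```bash
python3 look.py 13 cam
```

```text
t 17.9 own [-0.1896 -0.0008  0.3323] rpy [179.99  -0.   -12.73] f_own x,y,z -2.25 -0.45 -0.56
if in contact: theta 0.142 bar z 0.149 tip z 0.1503
bar (np.int64(94), 0.203, array([-0.119 , -0.0397,  0.1878]))
```

View pics/side13_c.png

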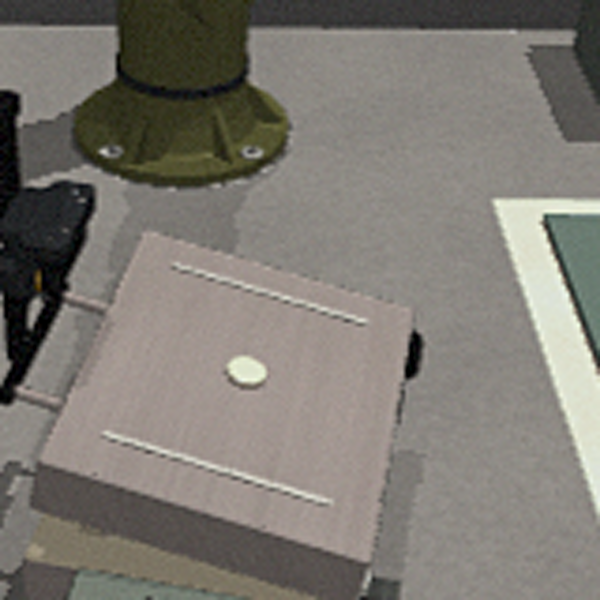

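```bash
cat >> util.py <<'E'
def lid_from_side(im,d):
    ci=optics.camera_info("side"); P=cloud(d,ci); Q=own(P.reshape(-1,3)).reshape(P.shape)
    x,y,z=Q[...,0],Q[...,1],Q[...,2]
    m=(d>0)&(abs(y)<0.1)&(x>-0.085)&(x<0.085)&(z>0.115)&(im.min(-1)>60)
    th=None
    for it in range(4):
        b=Q[m]; A=np.c_[b[:,0],b[:,1],np.ones(len(b))]; c,_,_,_=np.linalg.lstsq(A,b[:,2],rcond=None)
        res=np.abs(z-(c[0]*x+c[1]*y+c[2])); m=m&(res<0.006)
    return m.sum(), float(np.arctan(-c[0])), float(c[1]), float(c[2]-c[0]*-0.1)
E
python3 - <<'E'
from util import *
for k in (11,12,13):
    im=cv2.imread(f"pics/side{k}.png"); d=np.load(f"pics/side{k}_d.npy"); print(k,lid_from_side(im,d))
E
sed -i 's/    c=im\[100/    print("lid plane: n, theta, tilt, z at x=-0.1",lid_from_side(im[:,:,::-1],d))\n    c=im[100/' look.py
```

```text
11 (np.int64(3404), 0.5352627780064348, 0.004549214449315053, 0.14450434524423583)
12 (np.int64(3826), 0.33966072748994014, 0.002210181992076704, 0.13975657193996838)
13 (np.int64(3932), 0.18299524433292008, 0.0005120407269303684, 0.13762693745225343)
```

>>> apply_moves([
  [[0,0.04,0.2],0],
  [[0,0.04,0.2],0],
  [[0,0.04,0.2],0],
  [[0,0.04,0.2],0],
  [[0,0.04,0.2],0],
  [[0,0.04,0.2],0],
])

```text
time_s: 18.45
tool_pos: [0.5537, -0.1614, 0.3202]
tool_rot: [179.9, 0.0, -12.8]
force: [-1.7, -5.2, 0.1]
grip_width: 0.0869
```

```bash
python3 look.py 14 cam
```

```text
t 18.45 own [-0.1927 -0.0007  0.3202] rpy [ 1.7994e+02  2.0000e-02 -1.2760e+01] f_own x,y,z -5.47 0.54 0.05
if in contact: theta 0.081 bar z 0.1346 tip z 0.1382
bar (np.int64(124), 0.416, array([-0.118 , -0.0383,  0.1882]))
lid plane: n, theta, tilt, z at x=-0.1 (np.int64(3904), 0.1286879419862258, 0.0007677223275210365, 0.13728029848120873)
```

```bash
python3 - <<'E'
from util import *
im,d=optics.read_camera("scene"); cv2.imwrite("pics/scene14.png",im[:,:,::-1]); np.save("pics/scene14_d.npy",d)
c=im[130:280,220:400,::-1]; cv2.imwrite("pics/scene14_c.png",cv2.resize(c,(720,600),interpolation=cv2.INTER_CUBIC))
E
python3 look.py 14b
```

```text
t 18.55 own [-0.1927 -0.0007  0.3199] rpy [ 1.7995e+02  3.0000e-02 -1.2770e+01] f_own x,y,z -5.24 1.02 -3.08
if in contact: theta 0.08 bar z 0.1343 tip z 0.1379
```

View pics/scene14_c.png

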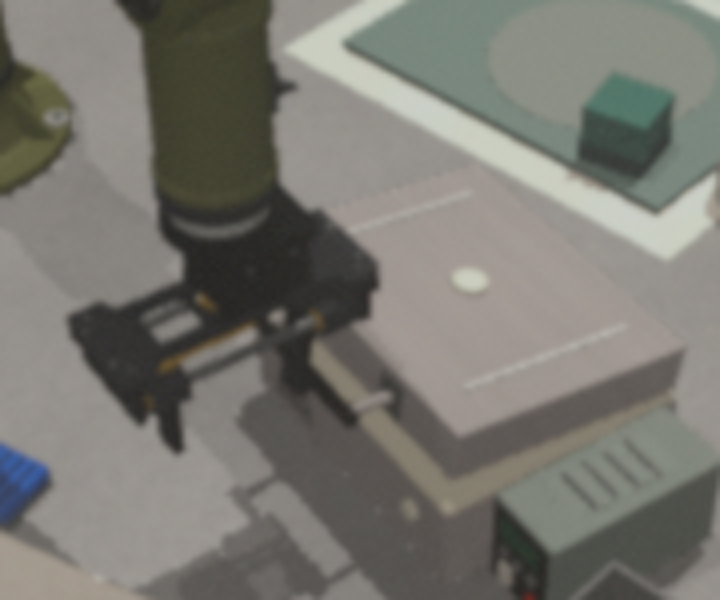

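View pics/side14_c.png

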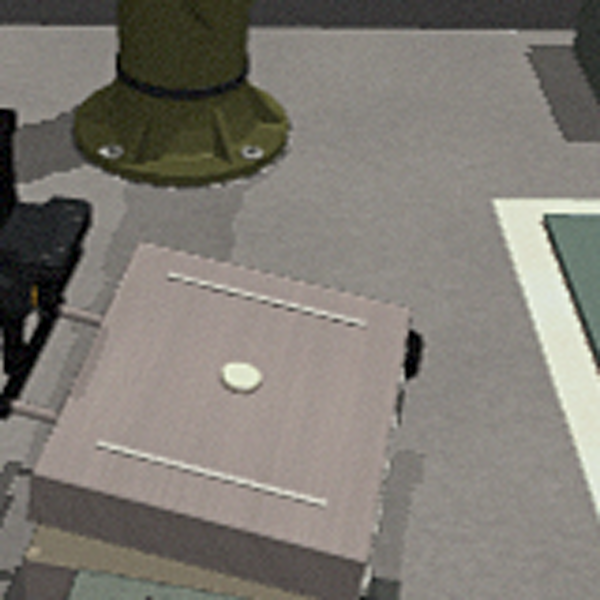

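>>> apply_moves([
  [[0,0.03,0.15],0],
  [[0,0.03,0.15],0],
  [[0,0.03,0.15],0],
  [[0,0.03,0.15],0],
  [[0,0.03,0.15],0],
  [[0,0.03,0.15],0],
  [[0,0.03,0.15],0],
  [[0,0.03,0.15],0],
])

```text
time_s: 19.22
tool_pos: [0.5531, -0.1638, 0.3081]
tool_rot: [180.0, 0.0, -12.8]
force: [-2.7, -4.4, -1.3]
grip_width: 0.087
```

```bash
python3 look.py 15 cam
```

```text
t 19.2167 own [-0.195  -0.0007  0.3081] rpy [ 1.7995e+02  3.0000e-02 -1.2760e+01] f_own x,y,z -4.91 1.67 -1.31
if in contact: theta 0.009 bar z 0.1176 tip z 0.1261
bar (np.int64(154), 0.39, array([-0.1172, -0.0381,  0.1885]))
lid plane: n, theta, tilt, z at x=-0.1 (np.int64(3848), 0.07837261198754232, -0.0004743798119465903, 0.1370501806455574)
```

>>> apply_moves([
  [[0,0.03,0.15],0],
  [[0,0.02,0.15],0],
  [[0,0.02,0.15],0],
  [[0,0.02,0.15],0],
  [[0,0.02,0.15],0],
  [[0,0.02,0.15],0],
  [[0,0.02,0.15],0],
])

```text
time_s: 19.85
tool_pos: [0.5527, -0.1652, 0.2977]
tool_rot: [179.9, 0.0, -12.8]
force: [-1.5, -5.4, -2.1]
grip_width: 0.0871
```

```bash
python3 look.py 16 cam
```

```text
t 19.85 own [-0.1966 -0.0006  0.2977] rpy [ 1.7995e+02  3.0000e-02 -1.2760e+01] f_own x,y,z -5.6 0.28 -2.09
bar (np.int64(182), 0.367, array([-0.1184, -0.0377,  0.1839]))
lid plane: n, theta, tilt, z at x=-0.1 (np.int64(3805), 0.03527728197486094, -0.0008534602072904351, 0.13695464553009948)
```

View pics/side16_c.png

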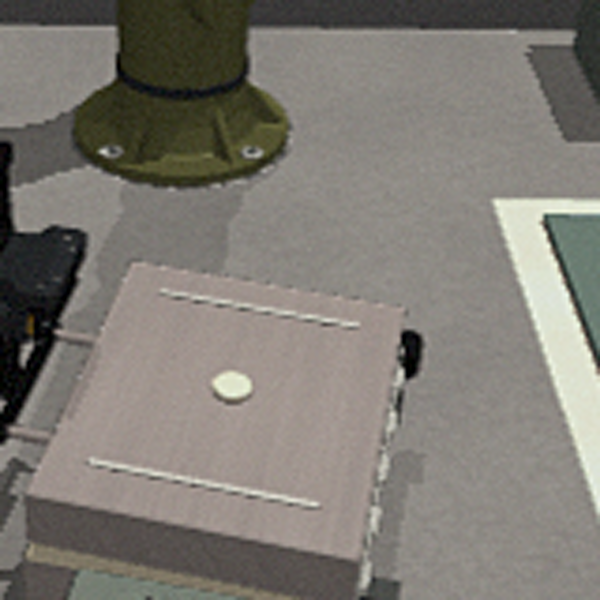

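>>> apply_moves([
  [[0,0.02,0.14],0],
  [[0,0.02,0.14],0],
  [[0,0.01,0.14],0],
  [[0,0.02,0.14],0],
  [[0,0.01,0.14],0],
])

```text
time_s: 20.32
tool_pos: [0.5526, -0.166, 0.2907]
tool_rot: [179.9, 0.0, -12.8]
force: [-1.0, -5.4, -2.9]
grip_width: 0.0868
```

```bash
python3 look.py 17 cam
```

```text
t 20.3167 own [-0.1973 -0.0006  0.2907] rpy [ 1.7995e+02  3.0000e-02 -1.2760e+01] f_own x,y,z -5.45 -0.23 -2.89
bar (np.int64(201), 0.35, array([-0.119 , -0.0373,  0.1813]))
lid plane: n, theta, tilt, z at x=-0.1 (np.int64(3781), 0.006202363009684688, -0.0008256446905212655, 0.13692174280385871)
```

>>> apply_moves([
  [[0,0.01,0.12],0],
  [[0,0.01,0.12],0],
  [[0,0.01,0.12],0],
])

```text
time_s: 20.62
tool_pos: [0.553, -0.1663, 0.2881]
tool_rot: [180.0, -0.1, -12.8]
force: [-1.7, -4.4, 3.2]
grip_width: 0.0868
```

```bash
python3 look.py 18 cam
```

```text
t 20.6167 own [-0.1975 -0.0011  0.2881] rpy [ 1.7996e+02 -6.0000e-02 -1.2770e+01] f_own x,y,z -4.68 0.64 3.17
bar (np.int64(205), 0.344, array([-0.1194, -0.0378,  0.1808]))
lid plane: n, theta, tilt, z at x=-0.1 (np.int64(3765), 0.0009210433778594835, -0.0013047985759354064, 0.13686460952671503)
```

The vertical force has flipped to +3 N and the lid plane reads level, so the lid is seated. Now I'll back the finger off forward, away from the bar, and then rise.

>>> apply_moves([
  [[0,0.1,-0.1],0],
  [[0,0.3,0],0],
  [[0,0.8,0],0],
  [[0,1.5,0],0],
  [[0,1.5,0],0],
  [[0,1,-0.5],0],
  [[0,0,-1.5],0],
  [[0,0,-2.5],0],
  [[0,0,-3],0],
  [[0,0,-3],0],
  [[0,0,-2],0],
  [[0,0,0],0],
])

```text
time_s: 21.67
tool_pos: [0.5427, -0.216, 0.4194]
tool_rot: [180.0, -0.6, -12.7]
force: [1.2, -0.2, -0.1]
grip_width: 0.0865
```

```bash
python3 look.py 19 cam && python3 - <<'E'
from util import *
im,d=optics.read_camera("scene"); cv2.imwrite("pics/scene19.png",im[:,:,::-1]); np.save("pics/scene19_d.npy",d)
E
```

```text
t 21.6667 own [-0.2483 -0.0022  0.4194] rpy [179.96  -0.55 -12.69] f_own x,y,z 0.1 -1.23 -0.1
bar (np.int64(54), 0.016, array([-0.1376, -0.0432,  0.1185]))
lid plane: n, theta, tilt, z at x=-0.1 (np.int64(3762), 0.001256103848959572, -0.0014107477475566454, 0.13682941585309027)
```

View pics/side19.png

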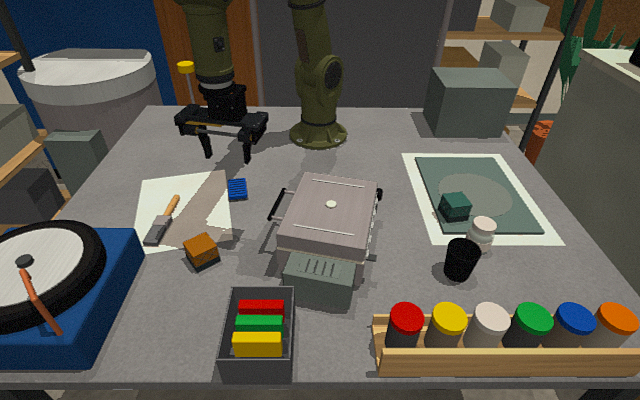

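View pics/scene19.png

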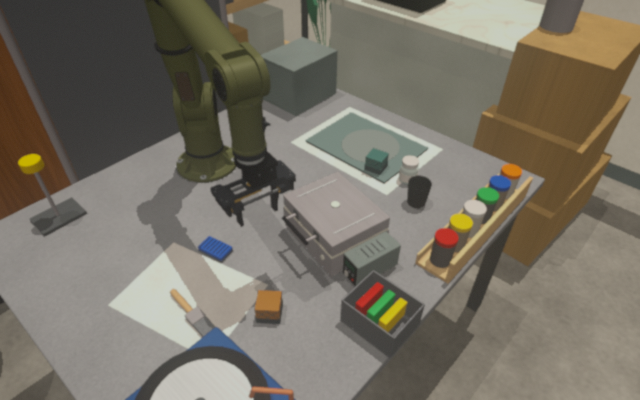

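```bash
python3 - <<'E'
from util import *
a=cv2.imread("pics/side0.png"); b=cv2.imread("pics/side19.png"); sa=cv2.imread("pics/scene0.png"); sb=cv2.imread("pics/scene19.png")
def cen(im,box,lo,hi):
    r0,r1,c0,c1=box; h=cv2.cvtColor(im,cv2.COLOR_BGR2HSV)[r0:r1,c0:c1]; m=cv2.inRange(h,lo,hi); M=cv2.moments(m,True); return (M["m10"]/M["m00"]+c0, M["m01"]/M["m00"]+r0, M["m00"]) if M["m00"] else None
for nm,box,lo,hi in [("block_a",(225,280,175,225),(5,100,40),(25,255,255)),("pad",(170,205,222,252),(105,120,40),(130,255,255)),("brush",(190,220,155,190),(8,80,60),(25,255,255)),("cup",(235,290,440,485),(0,0,0),(180,255,45)),("block_b",(185,225,438,475),(70,60,20),(95,255,110)),("jar",(215,238,465,500),(0,0,150),(180,60,255))]:
    print(nm,np.round(cen(a,box,lo,hi),2),np.round(cen(b,box,lo,hi),2))
c=np.hstack([b[165:310,255:395]]); cv2.imwrite("pics/side19_k.png",cv2.resize(c,None,fx=4,fy=4,interpolation=cv2.INTER_CUBIC))
p,R,o=tool(); print(o["time_s"],own(p).round(4),np.round(o["joint_velocities"],2),np.round(o["force"],2))
E
```

```text
block_a [200.45 248.69 763.  ] [200.44 248.64 775.  ]
pad [236.83 188.49 369.  ] [236.81 188.49 370.  ]
brush [171.58 205.14 152.  ] [171.53 205.19 151.  ]
cup [ 460.65  258.82 1216.  ] [ 460.63  258.82 1215.  ]
block_b [455.28 204.64 608.  ] [455.33 204.78 600.  ]
jar [485.5  224.19 292.  ] [485.56 224.2  296.  ]
21.7667 [[-0.2486 -0.0011  0.4145]] [-0.06  1.38  0.42  2.61  0.38 -0.11 -0.1 ] [ 0.32 -0.87 -0.72]
```

View pics/side19_k.png

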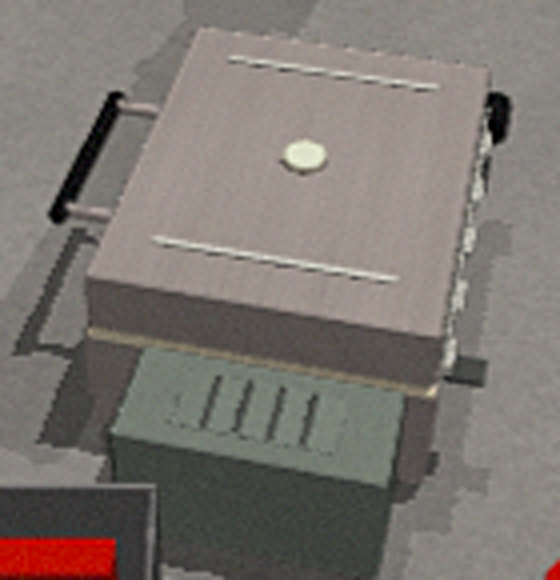

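The lid lies flat, with an even seam along its flank (side px 277–363, row ~255), and the bystanders I can see are where they were. I'll let the arm settle, check once more, and hand in.

>>> apply_moves([
  [[0,1,0],0],
  [[0,1,0],0],
  [[0,0,0],0],
  [[0,0,0],0],
  [[0,0,0],0],
  [[0,0,0],0],
  [[0,0,0],0],
  [[0,0,0],0],
  [[0,0,0],0],
  [[0,0,0],0],
])

```text
time_s: 22.6
tool_pos: [0.537, -0.2357, 0.4134]
tool_rot: [180.0, -0.0, -12.7]
force: [-0.6, -0.1, -0.0]
grip_width: 0.0867
```

```bash
python3 look.py 20 cam && python3 -c "
from cell import job
print(job.sign_off())"
```

```text
t 22.6 own [-0.2688 -0.001   0.4134] rpy [ 1.7999e+02 -1.0000e-02 -1.2710e+01] f_own x,y,z -0.19 0.59 -0.04
bar (np.int64(56), 0.015, array([-0.1376, -0.0426,  0.1186]))
lid plane: n, theta, tilt, z at x=-0.1 (np.int64(3768), 0.0015645691487638188, -0.0014511951073065965, 0.1368264525096163)
the job is handed in; nothing more can be done
None
```

The lid is shut and the job is handed in, at about 22.6 s of the 53 s allowed; no verdict was reported.

**What I did:**
- **Nudge:** I pushed the bar forward from behind with one finger of the open gripper, using about 1.5–3 N, until the lid was at about 1.25 rad. Then I backed off.
- **Free fall:** I lifted the finger over the bar and waited in front of it. The lid came down untouched for about 4 s.
- **Catch and lower:** The back of the fingertip caught the bar at about 0.91 rad and held it for about half a second, at about 1.8 N. I then lowered the lid at about 0.1 rad/s, slowing to about 0.07 rad/s near the end. The force readings I took while lowering were 6 N or less.
- **Finish:** I felt it seat when the vertical force reversed, then moved the hand forward and up.

**Last checks:**
- **Lid angle:** The lid's top plane read 0.0016 rad, and the seam looked even. My bar-based angle read 0.015 rad. The two methods differed by that same 0.015–0.02 rad during the lowering too. Both are under the 0.02 limit, but the bar reading leaves little margin.
- **Bystanders:** The block in front, the block on the plate, the cup, the pad, the jar and the brush all stayed within about 0.2 pixel of their starting image positions. The two tiles are now hidden inside the kiln, so I could not check them; the hand never went inside.
- **Hand:** It is clear of everything, and the force reading is at noise level.

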